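# Close up the bench tool chest

### The arm

A 6-joint arm with a two-finger parallel gripper is mounted at the origin on the work surface. World frame = base frame: x ahead of the robot, y to its left, z up, the work surface at z = 0. Lengths are in mm, angles in rad, forces in N, time in s.
With the tool pointing down it reaches from about 250 to 725 mm from the base axis. Payload 4 kg.
Tool frame: the origin (TCP) lies at the very end of the fingers, on their centre line; the grasp point (between the pads) lies 19 mm behind it (manip.grasp_offset is the z of the grasp point in the tool frame, in mm); z points along the fingers, y is the line along which they close (so a half turn about z gives the same grasp; the last joint's range is limited). The gripper opens to 85 mm and grips with 20 to 120 N. Pads are 22 mm wide; open, the fingers measure 114 mm over their backs; the gripper's body (76 mm by 85 mm) begins 54 mm behind the grasp point. The pads swing forward as they close: fully open they stand 13 mm farther back than shut.
Start: joints at [-1.113, 0.241, 0.005, 1.335, 0, 1.571], TCP at [220.986, -448.514, 191.606] pointing down, gripper open.
Joint ranges: [-2.72, 2.72], [-1.05, 1.87], [-1.09, 1.28], [-1.99, 2.15], [-1.42, 1.44], [-3.14, 3.14]. Speed limits (rad/s): [2.79, 2.79, 3.14, 3.14, 3.14, 3.14].

### API

Orientations are given as a rotation vector (axis times angle).
In Python, from workcell import manip gives the robot as it stands.
- The arm moves only by the tool play_rows, never from a script. Its argument "steps" is a list of rows, each an object of numbers: "dx", "dy", "dz": the shift along the tool's x, y, z each as a share of 0.08 m, from -1 to 1; "ax", "ay", "az": the turn, a rotation vector about the tool's x, y, z each as a share of 0.5 rad, from -1 to 1. A call has 1 to 20 rows; each row is the pose to reach, as a shift and turn from the pose commanded when the call began, along the tool's axes at that moment; what a row does not reach only later rows make up. A row lasts 1/12 s, in which the tool goes at most 41.7 mm and 7.16 degrees, less where a joint would pass 70% of its speed; a pose out of reach is approached as far as the arm can. A call with a number of a shift or a turn outside -1 to 1 is refused whole. A call with a gripper value outside its range is refused whole. "gripper" is the opening, from -1 (shut) to 1 (fully open), set as the call begins (left out, the last holds). The fingers move at their own pace and stop on an object; "squeeze" is the grip in N (left out, the last holds). Time passes only in rows, so rows that repeat a pose let the fingers close. It gives the time, the measured TCP pose, the force, the opening and the grip force at its end, in the units of the state.
- manip.get_obs(): the state, without advancing time (a new reading comes with each control period).
- manip.snapshot(name): name is "scene" or "top" or "wrist"; returns a dict with "image" (384x512x3 uint8, red, green, blue), "vertical_fov" (degrees; the focal length in pixels is half the picture's height over the tangent of half this angle, whatever the lens; pixels are square), "cx", "cy" (the principal point, pixels), "rvec" (rotation vector, rad) and "tvec" (3), from world to camera coordinates, as OpenCV has them. Camera axes: x right, y down, z forward; pixel columns grow to the right and rows downward; lengths in mm; the calibration is good to about 2 mm. The wrist camera is an equidistant fisheye: a pixel r from the principal point sees the ray r / f radians off the axis. A picture is of the moment at which its call begins. There is no depth.
- manip.finish_job(): hands the job in; it is judged then, once.
The state is a dict: "time": time; "joint_positions": joint angles; "joint_velocities": joint speeds; "joint_efforts": joint torques, N m; "ee_pos": TCP position; "eef_rot": TCP orientation; "contact_force": force on the tool from outside, world axes, zero at the start; "ft_torque": the same for the moment, N m; "finger_gap": finger opening in mm; "grasp_force": force on a finger pad.
Only numpy, scipy, OpenCV 4.12 (cv2) and the standard library are available. Lean on these libraries where they do the work, as an engineer would, in place of code of your own. Each camera call takes 0.05 s, during which the arm holds its last target. There are 200 camera calls.

### The job

Close up the grey tool chest on the workbench: with your fingertips, gently push both open drawers fully home, and only then push the raised lid over and down until it is fully shut (the lid locks the drawers, so it goes last). Push from the outside only: do not pinch anything, keep your fingers out of the drawers and from under the lid, slam nothing, and leave the other things on the bench where they are.

Things in the scene. Friction and masses are not known exactly. Their poses are not given: they have to be found in the camera images.
- chest: Grey steel bench-top tool chest, fixed, 200 deep x 360 wide, 121 high shut. Origin: centre of its underside, on the bench; x axis from the drawer face to the hinge side, y to its left, z up. Front face at x = -100, hinge at x = +100, z = 105 (height of the rim). Under the lid is a shallow till with tools fixed in it, not to be touched.
- left_drawer (a joint): Left (chest +y) drawer: opening in m, 0 = home, front flush with the chest's front face; 0.12 = stop; opens along the chest's -x. Stiff runners: about 2 N plus 6 N per m/s; stays where left. No handle: flat front 166 wide, 8 thick, from 13 to 81 above the bench; behind it an open tray with sockets fixed in it, not to be touched.
- right_drawer (a joint): Right drawer (the chest's -y side): the same as the left one.
- left_front (a point): Centre of the top edge of the left drawer's outer front face, 81 above the bench; moves with the drawer (chest frame: x = -100 minus opening, y = +88).
- right_front (a point): The same point of the right drawer (chest frame: y = -88).
- lid (a joint): Hinge angle of the lid in rad: 0 = shut, lying level on the rim; grows as it opens upward, stop at 1.4. Stiff hinge: it stays where left; about 0.3 to 0.9 N m (2 to 5 N near the free edge) to push it shut. It cannot be pushed below 0.
- lid_hinge (a point): Point on the hinge line, at mid width, 105 above the bench, at the underside of the lid's far edge. The lid turns about the chest's y axis through it.
- lid_edge (a point): Middle of the lid's free edge, on the outer face. The lid is a slab 200 (hinge to edge) x 360 x 16 thick; in its frame (origin lid_hinge, axes the chest's when shut) this is (-200, 0, 16). Raised, the outer face looks up and away from the robot (chest +x); shut, it looks up, 121 above the bench. The underside has a 3 thick rubber lining, not to be touched.
- spray_can: Aluminium spray can, 64 diameter, 170 tall, standing beside the chest, loose. Origin: centre of its underside.
- jar: Glass jar with a steel cap, 68 diameter, 85 tall, standing at the other side of the chest, loose. Origin: centre of its underside.
- tape: Grey tape roll, 96 diameter, 25 high, lying in front of the chest, loose. Origin: centre of its underside.
- screwdriver: Screwdriver lying in front of the right drawer, loose, about 30 high. Origin: underside, mid length.
- hammer: Hammer lying at the left of the bench, loose. Origin: underside, mid length.
- wrench: Wrench lying at the right of the bench, loose. Origin: underside, mid length.
- tape_measure: Black tape measure, 70 x 35 x 65 high, standing at the right, loose. Origin: centre of its underside.
- paint_tin: White paint tin, 90 diameter, 110 tall, at the left, loose. Origin: centre of its underside.

How it is judged:
By the outcome, as a careful person would: the job done as asked, in the order asked, and still so for the second after the job is handed in, with the robot touching nothing.
It also fails if it takes over 61 s, if anything falls off the work surface, if the arm or the gripper's body presses on something with over 40 N, if the wrist force passes 120 N, or if a joint passes its speed limit or range.

## Working session

There is one attempt and no reset: what is moved stays moved. The work goes in short steps, Python scripts to look and compute and a tool call to move; the robot and the scene stay as the last step left them, time stands still between calls to the robot, and variables do not carry over. Pictures are saved under pics/ and viewed, at most 10 in all, crops included, and the job is handed in when it is done.

Besides the shell and the picture viewer there is one more tool, called after "Request:" by a JSON object that holds its "method" and its "body", one argument or row to a line. play_rows: Moves the arm, as the interface text tells. Its arguments: {"type":"object","properties":{"steps":{"type":"array"},"gripper":{"type":"number"},"squeeze":{"type":"number"}},"required":["steps"]}

```bash
mkdir -p pics; cat > h.py <<'E'
import numpy as np, cv2, pickle
from workcell import manip
from scipy.spatial.transform import Rotation as R
def snap(n,f):
    s=manip.snapshot(n); pickle.dump(s,open(f'{f}.pkl','wb')); cv2.imwrite(f'pics/{f}.png',s['image'][:,:,::-1]); return s
def K(s):
    f=s['image'].shape[0]/2/np.tan(np.radians(s['vertical_fov'])/2); return np.array([[f,0,s['cx']],[0,f,s['cy']],[0,0,1]])
def proj(s,P): return cv2.projectPoints(np.float64(P).reshape(-1,3),np.float64(s['rvec']),np.float64(s['tvec']),K(s),None)[0][:,0]
def onz(s,uv,z):
    Rm=cv2.Rodrigues(np.float64(s['rvec']))[0]; c=-Rm.T@np.ravel(s['tvec']); d=Rm.T@np.linalg.inv(K(s))@np.array([*uv,1.]); return c+d*(z-c[2])/d[2]
E
python3 - <<'E'
from h import *
for n in('scene','top'):
    s=snap(n,n+'0'); Rm=cv2.Rodrigues(np.float64(s['rvec']))[0]; print(n,-Rm.T@np.ravel(s['tvec']),s['vertical_fov'],Rm[2])
    cv2.imwrite(f'pics/{n}0b.png',cv2.resize(s['image'][:,:,::-1],(800,600),interpolation=cv2.INTER_CUBIC))
print(manip.get_obs())
E
```

```text
scene [ 986.94882697 -402.06975351  977.09312072] 56.021073768435215 [-0.41153418  0.38484027 -0.82615833]
top [ 296.12869599    5.54416313 1555.12023387] 51.04073696909008 [ 0.18029959 -0.00924516 -0.98356829]
{'time': 0.1, 'joint_positions': array([-1.11302127e+00,  2.41327504e-01,  3.87014823e-03,  1.33522362e+00,
       -3.09191159e-05,  1.57078584e+00]), 'joint_velocities': array([ 0.00065741, -0.00109416,  0.00389512, -0.0008839 , -0.0001491 ,
        0.00050964]), 'joint_efforts': array([ 2.21805785e-04, -3.73137403e+01,  2.53009665e+01,  1.08523102e-02,
        4.25696317e-05, -1.16744945e-05]), 'ee_pos': array([ 220.68229703, -447.94552796,  190.81140178]), 'eef_rot': array([-3.05787344e+00, -7.12410360e-01,  7.18565972e-04]), 'contact_force': array([ 0.86158497, -0.38559017, -0.57210717]), 'ft_torque': array([0.07963179, 0.0236698 , 0.02306599]), 'grasp_force': 0.0, 'finger_gap': 85.38888660904915}
```

View pics/scene0b.png

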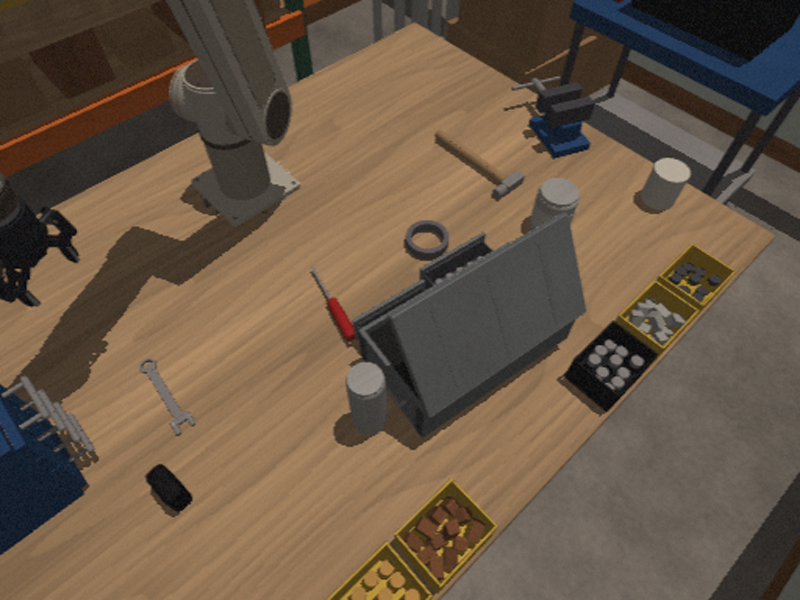

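View pics/top0b.png

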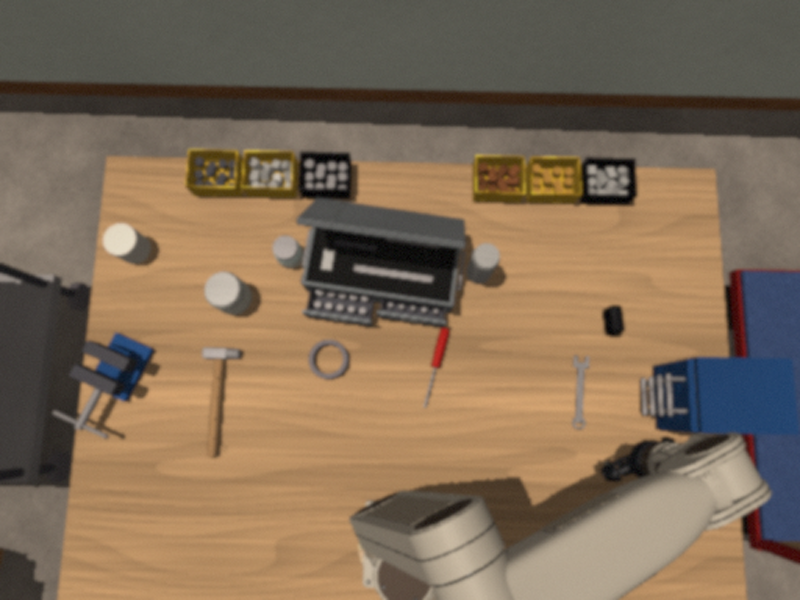

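The scene view shows the chest from behind with the lid up. The top view has the chest at about (385,265), its two drawer fronts at about (338,318) and (412,320), the tape at (329,360) and the screwdriver at (437,365). I'll enlarge both for measuring.

```bash
python3 - <<'E'
from h import *
for n,(x,y,w,h) in dict(top0=(165,120,160,120),scene0=(200,120,200,150)).items():
    i=cv2.imread(f'pics/{n}.png')[y:y+h,x:x+w]; i=cv2.convertScaleAbs(i,alpha=1.6,beta=10)
    cv2.imwrite(f'pics/{n}c.png',cv2.resize(i,(800,600),interpolation=cv2.INTER_CUBIC))
E
```

```text
(no output)
```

View pics/top0c.png

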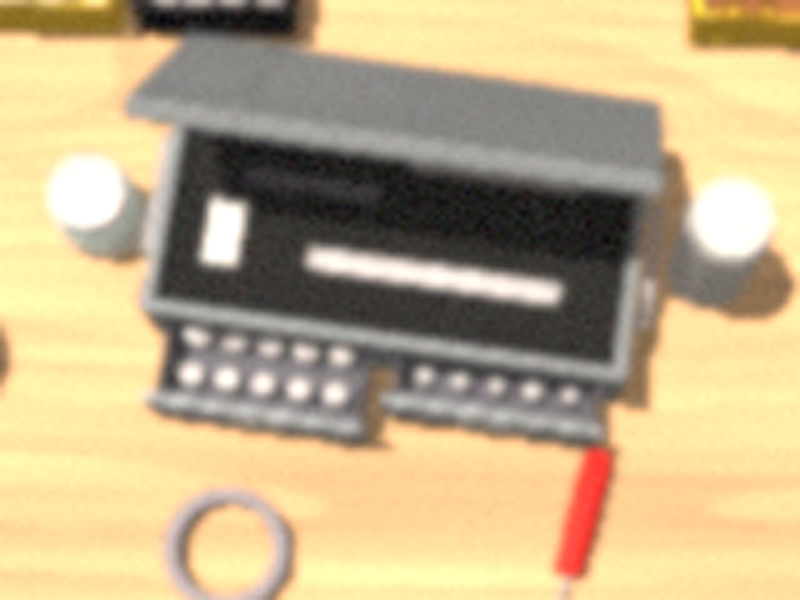

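View pics/scene0c.png

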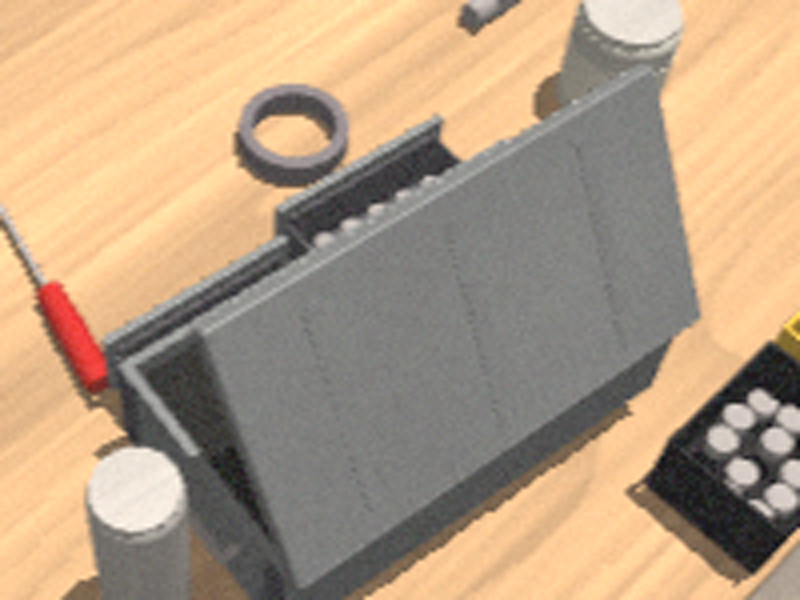

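Top crop: rim front corners at about (145,310) and (627,380), drawer edges at about (150,402)-(367,437) and (385,405)-(605,440), lid edge (135,105)-(660,185). In the scene crop the lid's outer face has corners (205,332), (648,70), (698,318) and (300,588). I'll fit the chest from these.

```bash
cat > fit.py <<'E'
from h import *
from scipy.optimize import least_squares
def lidp(x,z,a): # rotation about y, opening upward
    return 100+x*np.cos(a)+z*np.sin(a), 105-x*np.sin(a)+z*np.cos(a)
def chest(p):
    x,y,t,dl,dr,a=p
    L={}
    for s,yy in(('L',180),('R',-180)):
        L['rim'+s]=(-100,yy,105)
        for n,(lx,lz) in dict(edge=(-200,16),hin=(0,16)).items():
            q=lidp(lx,lz,a); L[n+s]=(q[0],yy,q[1])
    for s,yc,d in(('l',88,dl),('r',-88,dr)):
        L[s+'L']=(-100-d,yc+83,81); L[s+'R']=(-100-d,yc-83,81)
    c,s_=np.cos(t),np.sin(t)
    return {k:(x+c*v[0]-s_*v[1],y+s_*v[0]+c*v[1],v[2]) for k,v in L.items()}
E
python3 - <<'E'
from fit import *
T=pickle.load(open('top0.pkl','rb'));S=pickle.load(open('scene0.pkl','rb'))
top=dict(rimL=(145,310),rimR=(627,380),lL=(150,404),lR=(367,437),rL=(385,408),rR=(605,440),edgeL=(135,103),edgeR=(660,182),hinL=(188,33),hinR=(660,103))
sc=dict(lR=(278,207),lL=(438,120),rR=(106,343),rL=(285,240),edgeR=(205,332),edgeL=(648,70),hinL=(698,318),hinR=(300,588))
def res(p):
    c=chest(p);r=[]
    for k,v in top.items(): r+=list(proj(T,c[k])[0]-(np.array(v)/5+[165,120]-.4))
    for k,v in sc.items(): r+=list(proj(S,c[k])[0]-(np.array(v)/4+[200,120]-.4))
    return np.array(r)
o=least_squares(res,[520,0,-.1,60,40,1.],loss='soft_l1'); print(o.x,np.round(o.cost,1))
np.save('p.npy',o.x)
r=res(o.x).reshape(-1,2).round(1)
for k,v in zip(list(top)+list(sc),r): print(k,v)
c=chest(o.x)
for k,v in c.items(): print(k,np.round(v))
def pt(s,uv,sc_,of,z): return onz(s,np.array(uv)/sc_+of,z).round()
print('tape',pt(T,(230,545),5,[165,120],25),'sd tip/handle',pt(T,(605,450),5,[165,120],20),pt(T,(565,577),5,[165,120],15),
 'jar top',pt(T,(88,195),5,[165,120],85),'spray',pt(T,(732,220),5,[165,120],170))
print('sd scene',pt(S,(95,388),4,[200,120],20),pt(S,(45,285),4,[200,120],20), 'can top scene',pt(S,(138,490),4,[200,120],170))
E
```

```text
[670.43537328  63.37648433 -44.10864757  60.95085041  35.00969903
 522.49949744] 14.5
rimL [-1.1  0.2]
rimR [-0.5  0.2]
lL [-1.6 -1. ]
lR [-0.7 -1.2]
rL [-0.5 -1.8]
rR [-0.2 -1.8]
edgeL [-2.3 -0.2]
edgeR [ 1.2 -0.5]
hinL [-0.2 -0.1]
hinR [ 0.6 -0.5]
lR [-1.3  0.3]
lL [-0.5 -1.3]
rR [-1.5 -0.1]
rL [-0.7 -0.9]
edgeR [-2.6  0.3]
edgeL [ 0.1 -1.8]
hinL [ 0.5 -0.2]
hinR [-0.7  1.6]
rimL [594. 255. 105.]
edgeL [698. 241. 281.]
hinL [806. 228. 114.]
rimR [ 549. -103.  105.]
edgeR [ 652. -116.  281.]
hinR [ 760. -129.  114.]
lL [532. 253.  81.]
lR [511.  89.  81.]
rL [536.  75.  81.]
rR [515. -89.  81.]
tape [429. 189.  25.] sd tip/handle [508. -96.  20.] [410. -66.  15.] jar top [685. 299.  85.] spray [ 653. -175.  170.]
sd scene [514. -97.  20.] [413. -66.  20.] can top scene [ 661. -172.  170.]
```

Request:
{"method": "play_rows", "body": {
  "steps": [
    {"dx": 0.3,"dy": -0.22,"az": 0.16},
    {"dx": 0.6,"dy": -0.45,"az": 0.4},
    {"dx": 0.89,"dy": -0.67,"az": 0.6},
    {"dx": 0.89,"dy": -0.67,"az": 0.8},
    {"dx": 0.89,"dy": -0.67,"az": 1},
    {"dx": 0.89,"dy": -0.67,"az": 1}
  ],
  "gripper": -1
}}

```text
invalid input
```

```bash
cat > st.py <<'E'
from h import *
o=manip.get_obs(); Rt=R.from_rotvec(o['eef_rot']).as_matrix()
x,y=670.4,63.4; t=-.1264; Rc=R.from_rotvec([0,0,t]).as_matrix()
print('t',round(o['time'],2),'q',o['joint_positions'].round(2),'F',o['contact_force'].round(1),'gap',round(o['finger_gap'],1))
print('tcp',o['ee_pos'].round(1),'chest',(Rc.T@(o['ee_pos']-[x,y,0])).round(1));print('tool axes in chest\n',(Rc.T@Rt).round(3))
E
python3 st.py
```

```text
t 0.1 q [-1.11  0.24  0.    1.34 -0.    1.57] F [ 0.9 -0.4 -0.6] gap 85.4
tcp [ 220.7 -447.9  190.8] chest [-381.7 -564.   190.8]
tool axes in chest
 [[ 0.834  0.552 -0.001]
 [ 0.552 -0.834  0.002]
 [-0.    -0.002 -1.   ]]
```

Request:
{"method": "play_rows", "body": {
  "steps": [
    {"dx": 0.3,"dy": -0.22,"dz": 0,"ax": 0,"ay": 0,"az": 0.16},
    {"dx": 0.6,"dy": -0.45,"dz": 0,"ax": 0,"ay": 0,"az": 0.4},
    {"dx": 0.89,"dy": -0.67,"dz": 0,"ax": 0,"ay": 0,"az": 0.6},
    {"dx": 0.89,"dy": -0.67,"dz": 0,"ax": 0,"ay": 0,"az": 0.8},
    {"dx": 0.89,"dy": -0.67,"dz": 0,"ax": 0,"ay": 0,"az": 1},
    {"dx": 0.89,"dy": -0.67,"dz": 0,"ax": 0,"ay": 0,"az": 1}
  ],
  "gripper": -1
}}

```text
time: 0.6
ee_pos: [261.3, -368.2, 191.4]
eef_rot: [-3.14, 0.067, 0.001]
contact_force: [-0.5, -0.1, 0.6]
finger_gap: 12.2
grasp_force: 0.0
```

```bash
python3 st.py
```

```text
t 0.6 q [-0.95  0.15 -0.11  1.31 -0.    2.23] F [-0.5 -0.1  0.6] gap 12.2
tcp [ 261.3 -368.2  191.4] chest [-351.4 -479.7  191.4]
tool axes in chest
 [[ 0.996  0.084 -0.001]
 [ 0.084 -0.996  0.   ]
 [-0.    -0.001 -1.   ]]
```

Request:
{"method": "play_rows", "body": {
  "steps": [
    {"dx": 0.3,"dy": -0.45,"dz": 0,"ax": 0,"ay": 0,"az": -0.25},
    {"dx": 0.58,"dy": -0.95,"dz": 0,"ax": 0,"ay": 0,"az": -0.5},
    {"dx": 0.58,"dy": -0.95,"dz": 0,"ax": 0,"ay": 0,"az": -0.75},
    {"dx": 0.58,"dy": -0.95,"dz": 0,"ax": 0,"ay": 0,"az": -0.99}
  ],
  "gripper": -1
}}

```text
time: 0.93
ee_pos: [311.6, -293.0, 191.4]
eef_rot: [-3.056, -0.724, 0.0]
contact_force: [0.1, 0.8, -0.4]
finger_gap: 0.1
grasp_force: 0.0
```

Request:
{"method": "play_rows", "body": {
  "steps": [
    {"dx": 0.48,"dy": -0.28,"dz": 0,"ax": 0,"ay": 0,"az": -0.25},
    {"dx": 0.96,"dy": -0.56,"dz": 0,"ax": 0,"ay": 0,"az": -0.5},
    {"dx": 0.96,"dy": -0.56,"dz": 0,"ax": 0,"ay": 0,"az": -0.75},
    {"dx": 0.96,"dy": -0.56,"dz": 0,"ax": 0,"ay": 0,"az": -0.99}
  ],
  "gripper": -1
}}

```text
time: 1.27
ee_pos: [361.2, -219.2, 191.3]
eef_rot: [-2.785, -1.452, -0.0]
contact_force: [0.1, 0.6, 0.2]
finger_gap: -0.3
grasp_force: 0.0
```

Request:
{"method": "play_rows", "body": {
  "steps": [
    {"dx": 0.48,"dy": -0.05,"dz": 0,"ax": 0,"ay": 0,"az": -0.25},
    {"dx": 0.97,"dy": -0.1,"dz": 0,"ax": 0,"ay": 0,"az": -0.5},
    {"dx": 0.97,"dy": -0.1,"dz": 0,"ax": 0,"ay": 0,"az": -0.75},
    {"dx": 0.97,"dy": -0.1,"dz": 0,"ax": 0,"ay": 0,"az": -0.99},
    {"dx": 0.97,"dy": -0.1,"dz": 0,"ax": 0,"ay": 0,"az": -0.99},
    {"dx": 0.97,"dy": -0.1,"dz": 0,"ax": 0,"ay": 0,"az": -0.99}
  ],
  "gripper": -1
}}

```text
time: 1.77
ee_pos: [398.8, -153.4, 191.3]
eef_rot: [-2.36, -2.073, 0.001]
contact_force: [-0.4, -0.2, -0.4]
finger_gap: -0.3
grasp_force: 0.0
```

```bash
python3 st.py
```

```text
t 1.77 q [-0.37  0.1  -0.17  1.3  -0.    1.33] F [-0.4 -0.2 -0.4] gap -0.3
tcp [ 398.8 -153.4  191.3] chest [-242.1 -249.3  191.3]
tool axes in chest
 [[ 0.003  1.    -0.001]
 [ 1.    -0.003  0.   ]
 [ 0.    -0.001 -1.   ]]
```

Request:
{"method": "play_rows", "body": {
  "steps": [
    {"dx": 0.33,"dy": 0.13,"dz": 0.2,"ax": 0,"ay": 0,"az": 0},
    {"dx": 0.67,"dy": 0.27,"dz": 0.4,"ax": 0,"ay": 0,"az": 0},
    {"dx": 1,"dy": 0.4,"dz": 0.6,"ax": 0,"ay": 0,"az": 0}
  ],
  "gripper": -1
}}

```text
time: 2.02
ee_pos: [441.5, -78.4, 143.4]
eef_rot: [2.364, 2.068, 0.001]
contact_force: [0.7, 0.4, -0.5]
finger_gap: 0.2
grasp_force: 0.0
```

Request:
{"method": "play_rows", "body": {
  "steps": [
    {"dx": 0.33,"dy": 0.1,"dz": 0.2,"ax": 0,"ay": 0,"az": 0},
    {"dx": 0.67,"dy": 0.2,"dz": 0.5,"ax": 0,"ay": 0,"az": 0},
    {"dx": 1,"dy": 0.3,"dz": 0.8,"ax": 0,"ay": 0,"az": 0},
    {"dx": 1,"dy": 0.3,"dz": 1,"ax": 0,"ay": 0,"az": 0},
    {"dx": 1,"dy": 0.3,"dz": 1,"ax": 0,"ay": 0,"az": 0},
    {"dx": 1,"dy": 0.3,"dz": 1,"ax": 0,"ay": 0,"az": 0}
  ],
  "gripper": -1
}}

```text
time: 2.52
ee_pos: [473.7, -2.4, 62.8]
eef_rot: [-2.359, -2.072, 0.004]
contact_force: [0.1, -0.3, 0.7]
finger_gap: -0.5
grasp_force: 0.0
```

```bash
python3 st.py; python3 - <<'E'
from h import *
s=snap('top','top1'); w=snap('wrist','wr1')
a=cv2.resize(s['image'][120:220,165:325,::-1],(800,500),interpolation=cv2.INTER_CUBIC)
cv2.imwrite('pics/t1c.png',cv2.convertScaleAbs(a,alpha=1.5))
E
```

```text
t 2.52 q [-0.    0.29 -0.28  1.   -0.    1.7 ] F [ 0.1 -0.3  0.7] gap -0.5
tcp [473.7  -2.4  62.8] chest [-186.8  -90.    62.8]
tool axes in chest
 [[ 0.003  1.    -0.003]
 [ 1.    -0.003 -0.001]
 [-0.001 -0.003 -1.   ]]
```

View pics/wr1.png

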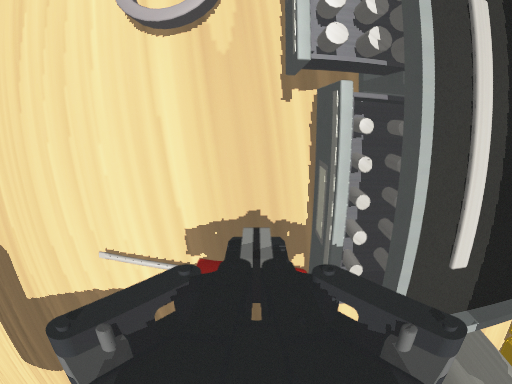

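Fingertips at about (257,230) stand clear in front of the right drawer's face (about x=320), below its top edge, so I can begin pushing.

Request:
{"method": "play_rows", "body": {
  "steps": [
    {"dx": 0,"dy": 0.1,"dz": 0,"ax": 0,"ay": 0,"az": 0},
    {"dx": 0,"dy": 0.2,"dz": 0,"ax": 0,"ay": 0,"az": 0},
    {"dx": 0,"dy": 0.28,"dz": 0,"ax": 0,"ay": 0,"az": 0},
    {"dx": 0,"dy": 0.33,"dz": 0,"ax": 0,"ay": 0,"az": 0},
    {"dx": 0,"dy": 0.37,"dz": 0,"ax": 0,"ay": 0,"az": 0},
    {"dx": 0,"dy": 0.41,"dz": 0,"ax": 0,"ay": 0,"az": 0},
    {"dx": 0,"dy": 0.45,"dz": 0,"ax": 0,"ay": 0,"az": 0},
    {"dx": 0,"dy": 0.49,"dz": 0,"ax": 0,"ay": 0,"az": 0},
    {"dx": 0,"dy": 0.53,"dz": 0,"ax": 0,"ay": 0,"az": 0},
    {"dx": 0,"dy": 0.57,"dz": 0,"ax": 0,"ay": 0,"az": 0}
  ],
  "gripper": -1
}}

```text
time: 3.45
ee_pos: [520.4, -7.7, 63.5]
eef_rot: [-2.359, -2.075, 0.0]
contact_force: [-0.1, 0.3, -0.2]
finger_gap: -0.2
grasp_force: 0.0
```

Request:
{"method": "play_rows", "body": {
  "steps": [
    {"dx": 0,"dy": 0.04,"dz": 0,"ax": 0,"ay": 0,"az": 0},
    {"dx": 0,"dy": 0.08,"dz": 0,"ax": 0,"ay": 0,"az": 0},
    {"dx": 0,"dy": 0.12,"dz": 0,"ax": 0,"ay": 0,"az": 0},
    {"dx": 0,"dy": 0.16,"dz": 0,"ax": 0,"ay": 0,"az": 0},
    {"dx": 0,"dy": 0.2,"dz": 0,"ax": 0,"ay": 0,"az": 0}
  ],
  "gripper": -1
}}

```text
time: 3.87
ee_pos: [536.4, -9.8, 63.6]
eef_rot: [2.359, 2.075, 0.0]
contact_force: [0.4, 0.7, -0.4]
finger_gap: 0.1
grasp_force: 0.0
```

```bash
python3 st.py
```

```text
t 3.87 q [-0.02  0.4  -0.12  1.05 -0.    1.68] F [ 0.4  0.7 -0.4] gap 0.1
tcp [536.4  -9.8  63.6] chest [-123.7  -89.5   63.6]
tool axes in chest
 [[ 0.002  1.     0.   ]
 [ 1.    -0.002  0.   ]
 [ 0.     0.    -1.   ]]
```

```bash
python3 - <<'E'
from h import *
w=snap('wrist','wr2')
cv2.imwrite('pics/wr2c.png',cv2.resize(w['image'][130:330,150:450,::-1],(750,500),interpolation=cv2.INTER_CUBIC))
E
```

```text
(no output)
```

View pics/wr2c.png

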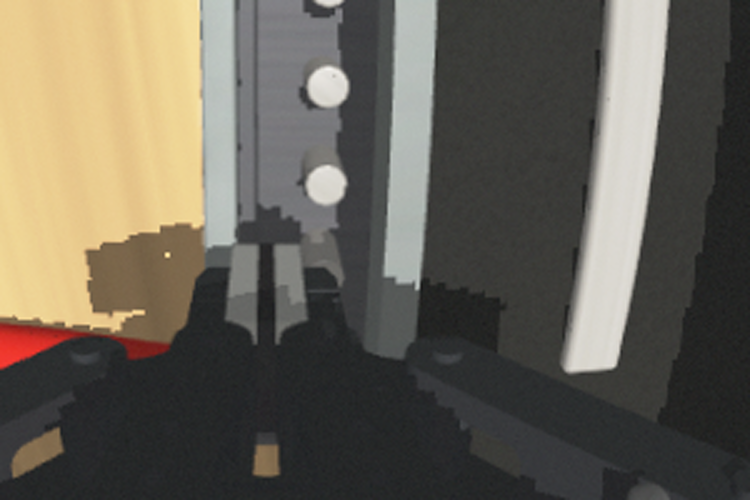

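```bash
python3 - <<'E'
from fit import *
def fproj(s,P):
    Rm=cv2.Rodrigues(np.float64(s['rvec']))[0]; q=Rm@np.float64(P)+np.ravel(s['tvec']); th=np.arctan2(np.hypot(*q[:2]),q[2]); f=K(s)[0,0]
    return (np.array([s['cx'],s['cy']])+f*th*q[:2]/np.hypot(*q[:2])).round(1)
p=np.load('p.npy');p[5]%=2*np.pi;p[2]%=2*np.pi
for n,tcp in(('wr1',[473.7,-2.4,62.8]),('wr2',[536.4,-9.8,63.6])):
    s=pickle.load(open(n+'.pkl','rb')); Rm=cv2.Rodrigues(np.float64(s['rvec']))[0]
    print(n,'cam',(-Rm.T@np.ravel(s['tvec'])).round(),Rm[2].round(2),s['vertical_fov'],'TCP',fproj(s,tcp))
    for k,v in chest(p).items(): print(k,fproj(s,v),end=' ')
    print()
E
```

```text
wr1 cam [484.  64. 246.] [-0.03 -0.26 -0.96] 65.70646984690485 TCP [254.  218.6]
rimL [ 382.9 -156.4] edgeL [ 656.  -202.3] hinL [579.8 -58.3] rimR [377.2 354.6] edgeR [606.9 489.1] hinR [557.6 309.9] lL [ 290.6 -142.6] lR [300.3  64.9] rL [345.6  84.9] rR [325.5 329.1] 
wr2 cam [545.  57. 245.] [-0.03 -0.26 -0.96] 65.70646984690485 TCP [255.8 219.4]
rimL [ 292.6 -171.3] edgeL [ 583.6 -283. ] hinL [544.2 -86.8] rimR [291.2 364. ] edgeR [540.1 551.5] hinR [523.5 325.5] lL [ 201.3 -140.4] lR [188.3  67.6] rL [234.9  83.3] rR [240.3 332.5]
```

```bash
python3 - <<'E'
from h import *
s=snap('scene','sc2')
cv2.imwrite('pics/sc2c.png',cv2.convertScaleAbs(cv2.resize(s['image'][120:270,200:400,::-1],(800,600),interpolation=cv2.INTER_CUBIC),alpha=1.6,beta=10))
E
```

```text
(no output)
```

View pics/sc2c.png

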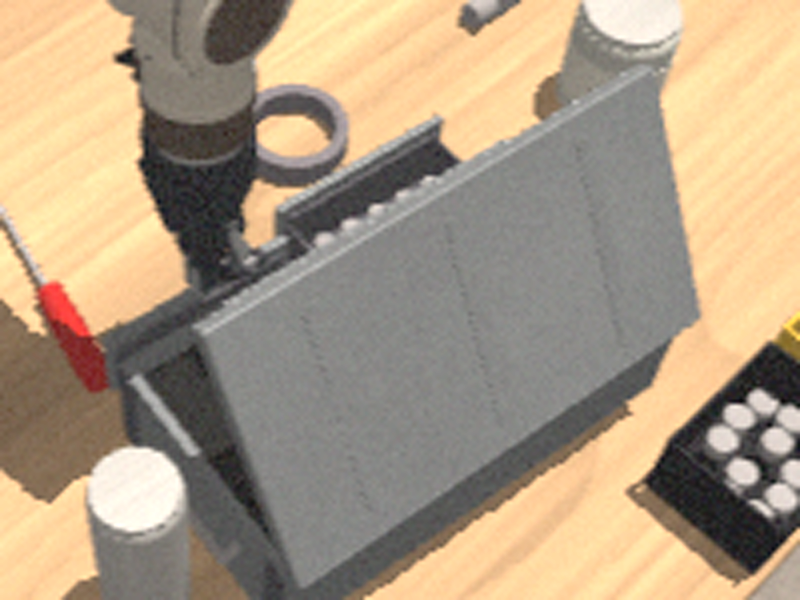

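The scene crop shows the gripper at about (205,280) over the right drawer front. In the wrist view the drawer's top strip (cols 231-246) hasn't clearly moved, even though the fingers overlap it. I'll work out the numbers before moving again.

```bash
cat >> fit.py <<'E'
def fproj(s,P):
    Rm=cv2.Rodrigues(np.float64(s['rvec']))[0]; q=Rm@np.float64(P)+np.ravel(s['tvec']); th=np.arctan2(np.hypot(*q[:2]),q[2]); f=K(s)[0,0]
    return (np.array([s['cx'],s['cy']])+f*th*q[:2]/np.hypot(*q[:2])).round(1)
def c2w(c,p=(670.4,63.4,-.1264)):
    a,b=np.cos(p[2]),np.sin(p[2]); return np.array([p[0]+a*c[0]-b*c[1],p[1]+b*c[0]+a*c[1],c[2]])
E
python3 - <<'E'
from fit import *
for n in('wr1','wr2'):
    s=pickle.load(open(n+'.pkl','rb'));print(n)
    for d in (0,10,20,35): print(' drawer open',d,[fproj(s,c2w((-100-d+e,-50,81))) for e in(0,8)])
    print(' rim',fproj(s,c2w((-100,-50,105))))
s=pickle.load(open('wr2.pkl','rb'))
for z in(63,80,90,100):
    print('finger',z,fproj(s,c2w((-123.7,-89.5,z))),'near',fproj(s,c2w((-123.7,-78.5,z))))
S=pickle.load(open('sc2.pkl','rb'))
for z in(63,80,90,100): print('scene tip',z,((proj(S,c2w((-123.7,-89.5,z)))[0]-[200,120])*4).round())
for d in(0,10,20,35): print('scene rR',d,((proj(S,[c2w((-100-d,-171,81)),c2w((-100-d,-5,81))])-[200,120])*4).round().tolist())
E
```

```text
wr1
 drawer open 0 [array([396.8, 164.3]), array([407.9, 164.7])]
 drawer open 10 [array([382.3, 163.9]), array([394. , 164.3])]
 drawer open 20 [array([367.2, 163.5]), array([379.4, 163.8])]
 drawer open 35 [array([343.3, 163.1]), array([356.2, 163.3])]
 rim [415.9 172.3]
wr2
 drawer open 0 [array([297.8, 164. ]), array([311.7, 164.1])]
 drawer open 10 [array([280.1, 163.9]), array([294.3, 164. ])]
 drawer open 20 [array([262.3, 163.8]), array([276.6, 163.9])]
 drawer open 35 [array([235.6, 163.9]), array([249.8, 163.9])]
 rim [304.5 172.3]
finger 63 [255.9 219.1] near [255.8 203. ]
finger 80 [255.8 228.9] near [255.8 211.6]
finger 90 [255.8 235.5] near [255.8 217.4]
finger 100 [255.8 242.9] near [255.7 223.9]
scene tip 63 [199. 311.]
scene tip 80 [199. 298.]
scene tip 90 [199. 291.]
scene tip 100 [199. 283.]
scene rR 0 [[125.0, 375.0], [308.0, 265.0]]
scene rR 10 [[117.0, 365.0], [300.0, 256.0]]
scene rR 20 [[110.0, 355.0], [292.0, 248.0]]
scene rR 35 [[99.0, 341.0], [281.0, 235.0]]
```

The drawer hasn't moved (its strip matches an opening of 36 mm), so the fingertips passed over its top edge. That means the finger ends sit higher than the reported TCP suggests. I'll lift, back off, tilt the tool so the tips lead, and go lower.

Request:
{"method": "play_rows", "body": {
  "steps": [
    {"dx": 0,"dy": 0,"dz": -0.2,"ax": 0,"ay": 0,"az": 0},
    {"dx": 0,"dy": 0,"dz": -0.4,"ax": 0,"ay": 0,"az": 0},
    {"dx": 0,"dy": 0,"dz": -0.5,"ax": 0,"ay": 0,"az": 0},
    {"dx": 0,"dy": 0,"dz": -0.5,"ax": 0,"ay": 0,"az": 0}
  ],
  "gripper": -1
}}

```text
time: 4.3
ee_pos: [537.7, -9.8, 105.7]
eef_rot: [2.357, 2.073, 0.005]
contact_force: [0.2, -0.3, 1.1]
finger_gap: -0.4
grasp_force: 0.0
```

Request:
{"method": "play_rows", "body": {
  "steps": [
    {"dx": 0,"dy": -0.25,"dz": 0,"ax": 0,"ay": 0,"az": 0},
    {"dx": 0,"dy": -0.5,"dz": 0,"ax": -0.15,"ay": 0,"az": 0},
    {"dx": 0,"dy": -0.75,"dz": 0,"ax": -0.35,"ay": 0,"az": 0},
    {"dx": 0,"dy": -0.9,"dz": 0,"ax": -0.55,"ay": 0,"az": 0},
    {"dx": 0,"dy": -0.9,"dz": 0,"ax": -0.7,"ay": 0,"az": 0},
    {"dx": 0,"dy": -0.9,"dz": 0,"ax": -0.7,"ay": 0,"az": 0}
  ],
  "gripper": -1
}}

```text
time: 4.8
ee_pos: [456.2, -0.4, 99.2]
eef_rot: [2.151, 1.894, 0.326]
contact_force: [-2.1, -0.8, -0.2]
finger_gap: 0.0
grasp_force: 0.0
```

Request:
{"method": "play_rows", "body": {
  "steps": [
    {"dx": 0,"dy": -0.05,"dz": 0.25,"ax": 0,"ay": 0,"az": 0},
    {"dx": 0,"dy": -0.1,"dz": 0.5,"ax": 0,"ay": 0,"az": 0},
    {"dx": 0,"dy": -0.15,"dz": 0.7,"ax": 0,"ay": 0,"az": 0},
    {"dx": 0,"dy": -0.15,"dz": 0.78,"ax": 0,"ay": 0,"az": 0},
    {"dx": 0,"dy": -0.15,"dz": 0.78,"ax": 0,"ay": 0,"az": 0},
    {"dx": 0,"dy": -0.15,"dz": 0.78,"ax": 0,"ay": 0,"az": 0}
  ],
  "gripper": -1
}}

```text
time: 5.3
ee_pos: [475.8, -1.9, 41.0]
eef_rot: [2.148, 1.889, 0.333]
contact_force: [-0.9, 0.0, -0.2]
finger_gap: -0.0
grasp_force: 0.0
```

```bash
python3 st.py; python3 - <<'E'
from fit import *
w=snap('wrist','wr3'); s=snap('scene','sc3')
a=cv2.resize(w['image'][:,:,::-1],(600,450),interpolation=cv2.INTER_CUBIC)
b=cv2.resize(s['image'][150:240,200:240,::-1],(200,450),interpolation=cv2.INTER_CUBIC)
cv2.imwrite('pics/m3.png',cv2.hconcat([a,b]))
o=manip.get_obs()['ee_pos'];print(fproj(w,o)*600/512,((proj(s,o)[0]-[200,150])*5).round())
E
```

```text
t 5.3 q [ 0.04  0.09 -0.7   0.43 -0.06  1.73] F [-0.9  0.  -0.2] gap -0.0
tcp [475.8  -1.9  41. ] chest [-184.8  -89.3   41. ]
tool axes in chest
 [[ 0.002  0.94   0.342]
 [ 1.    -0.002 -0.001]
 [-0.     0.342 -0.94 ]]
[301.171875  257.4609375] [195. 191.]
```

View pics/m3.png

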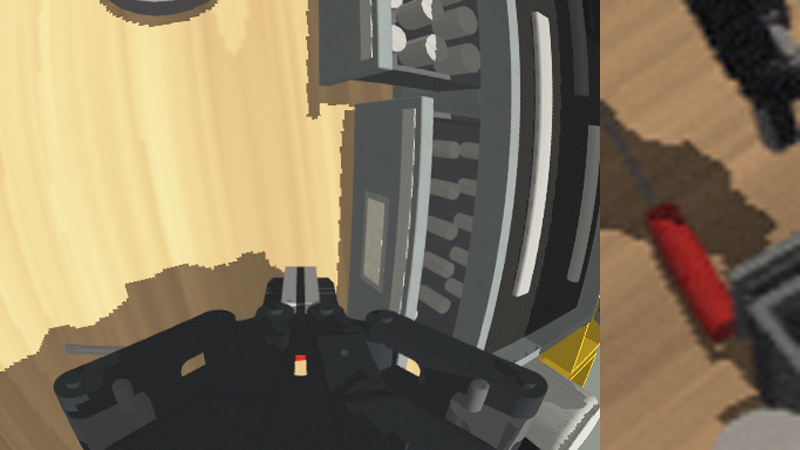

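Wrist view: pad tips at (299,267) in the 600-wide picture, left of the drawer face at about (375,240). In the scene strip the fingertip ends near (780,150), well short of the projected TCP. I'll triangulate where the real tip is.

```bash
python3 - <<'E'
from fit import *
w=pickle.load(open('wr3.pkl','rb'));s=pickle.load(open('sc3.pkl','rb'))
o=manip.get_obs();Rt=R.from_rotvec(o['eef_rot']).as_matrix()
def ray(s,uv,fe):
    Rm=cv2.Rodrigues(np.float64(s['rvec']))[0];c=-Rm.T@np.ravel(s['tvec']);k=K(s)
    d=np.array([uv[0]-s['cx'],uv[1]-s['cy']]);r=np.hypot(*d)
    v=np.array([*(d/r*np.sin(r/k[0,0])),np.cos(r/k[0,0])]) if fe else np.array([*d/k[0,0],1]); v/=np.linalg.norm(v); return c,Rm.T@v
c1,d1=ray(w,(255.1,227.8),1);c2,d2=ray(s,(236,180),0)
t=np.linalg.lstsq(np.c_[d1,-d2],c2-c1,rcond=None)[0];P,Q=c1+d1*t[0],c2+d2*t[1]
print(P,Q,'tool frame rel TCP',Rt.T@(P-o['ee_pos']),Rt.T@(Q-o['ee_pos']))
print('cam in tool',Rt.T@(c1-o['ee_pos']))
for z in(0,-10,-19,-30,-40,-50,-73): print(z,[ (fproj(w,o['ee_pos']+Rt@[x,0,z])*600/512).round() for x in(11,0,-11)],((proj(s,o['ee_pos']+Rt@[0,0,z])[0]-[200,150])*5+[600,0]).round())
E
```

```text
[466.30716952   5.07689236  67.82872108] [4.61378569e+02 3.27805706e-01 6.85764288e+01] tool frame rel TCP [  5.62130958  -1.04589575 -28.01597644] [  0.28156913  -4.80765873 -30.19320054]
cam in tool [ 6.73810072e+01 -1.46503273e-01 -1.81038377e+02]
0 [array([301., 238.]), array([301., 257.]), array([301., 276.])] [795. 191.]
-10 [array([301., 244.]), array([301., 264.]), array([301., 283.])] [791. 179.]
-19 [array([301., 250.]), array([301., 271.]), array([301., 290.])] [788. 167.]
-30 [array([301., 258.]), array([301., 279.]), array([301., 300.])] [784. 154.]
-40 [array([301., 266.]), array([301., 289.]), array([301., 310.])] [780. 141.]
-50 [array([301., 275.]), array([301., 299.]), array([301., 321.])] [776. 128.]
-73 [array([301., 301.]), array([301., 328.]), array([301., 352.])] [767.  98.]
```

Request:
{"method": "play_rows", "body": {
  "steps": [
    {"dx": 0,"dy": 0,"dz": 0,"ax": -0.2,"ay": 0,"az": 0},
    {"dx": 0,"dy": 0,"dz": 0,"ax": -0.4,"ay": 0,"az": 0},
    {"dx": 0,"dy": 0,"dz": 0,"ax": -0.6,"ay": 0,"az": 0},
    {"dx": 0,"dy": 0,"dz": 0,"ax": -0.8,"ay": 0,"az": 0},
    {"dx": 0,"dy": 0,"dz": 0,"ax": -1,"ay": 0,"az": 0},
    {"dx": 0,"dy": 0,"dz": 0,"ax": -1,"ay": 0,"az": 0}
  ],
  "gripper": -1
}}

```text
time: 5.9
ee_pos: [517.3, 8.7, 70.6]
eef_rot: [1.835, 1.605, 0.685]
contact_force: [1.0, -0.5, 0.1]
finger_gap: 0.1
grasp_force: 0.0
```

Request:
{"method": "play_rows", "body": {
  "steps": [
    {"dx": 0,"dy": 0,"dz": 0.1,"ax": 0,"ay": 0,"az": 0},
    {"dx": 0,"dy": 0,"dz": 0.2,"ax": 0,"ay": 0,"az": 0},
    {"dx": 0,"dy": 0,"dz": 0.25,"ax": 0,"ay": 0,"az": 0},
    {"dx": 0,"dy": 0,"dz": 0.25,"ax": 0,"ay": 0,"az": 0}
  ],
  "gripper": -1
}}

```text
time: 6.23
ee_pos: [526.6, 4.5, 52.0]
eef_rot: [1.843, 1.611, 0.673]
contact_force: [0.7, 0.0, 0.5]
finger_gap: -0.4
grasp_force: 0.0
```

```bash
python3 st.py
```

```text
t 6.23 q [ 0.14  0.15 -1.08 -0.44 -0.21  1.76] F [0.7 0.  0.5] gap -0.4
tcp [526.6   4.5  52. ] chest [-135.3  -76.6   52. ]
tool axes in chest
 [[ 0.011  0.695  0.719]
 [ 1.    -0.001 -0.015]
 [-0.009  0.719 -0.695]]
```

Request:
{"method": "play_rows", "body": {
  "steps": [
    {"dx": 0,"dy": 0,"dz": -0.1,"ax": 0.2,"ay": 0,"az": 0},
    {"dx": 0,"dy": 0,"dz": -0.1,"ax": 0.4,"ay": 0,"az": 0},
    {"dx": 0,"dy": 0,"dz": -0.1,"ax": 0.5,"ay": 0,"az": 0},
    {"dx": 0,"dy": 0,"dz": -0.1,"ax": 0.5,"ay": 0,"az": 0},
    {"dx": 0,"dy": 0,"dz": -0.1,"ax": 0.5,"ay": 0,"az": 0},
    {"dx": 0,"dy": 0,"dz": -0.1,"ax": 0.5,"ay": 0,"az": 0}
  ],
  "gripper": -1
}}

```text
time: 6.73
ee_pos: [520.8, 5.3, 58.6]
eef_rot: [2.016, 1.759, 0.491]
contact_force: [-0.5, -0.5, -0.0]
finger_gap: 0.1
grasp_force: 0.0
```

```bash
python3 st.py; python3 - <<'E'
from fit import *
w=snap('wrist','wr4'); s=snap('top','top4'); snap('scene','sc4')
a=cv2.resize(w['image'][:,:,::-1],(500,375),interpolation=cv2.INTER_CUBIC)
b=cv2.resize(s['image'][140:230,225:297,::-1],(300,375),interpolation=cv2.INTER_CUBIC)
cv2.imwrite('pics/m4.png',cv2.hconcat([a,b]))
E
```

```text
t 6.73 q [ 0.1   0.07 -0.81  0.15 -0.13  1.77] F [-0.5 -0.5 -0. ] gap 0.1
tcp [520.8   5.3  58.6] chest [-141.1  -76.5   58.6]
tool axes in chest
 [[ 0.012  0.85   0.526]
 [ 1.    -0.005 -0.013]
 [-0.009  0.526 -0.85 ]]
```

View pics/m4.png

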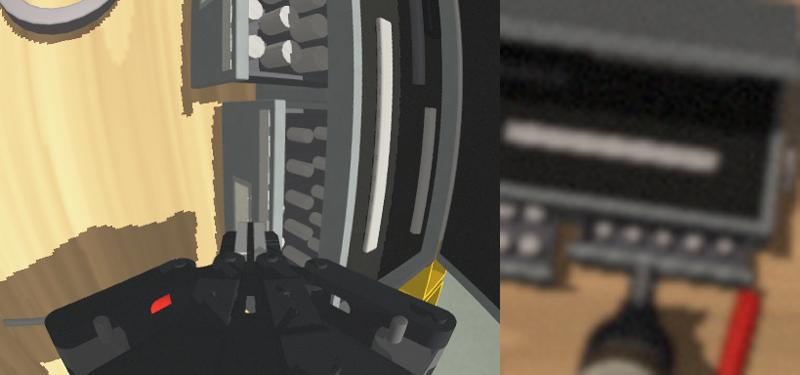

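The drawer is still unmoved, and the tip is just in front of and level with its top edge. I'll back off and lower along the finger normal, with a little less tilt.

Request:
{"method": "play_rows", "body": {
  "steps": [
    {"dx": 0,"dy": -0.15,"dz": 0,"ax": 0.1,"ay": 0,"az": 0},
    {"dx": -0.05,"dy": -0.3,"dz": 0,"ax": 0.2,"ay": 0,"az": 0},
    {"dx": -0.1,"dy": -0.45,"dz": 0.05,"ax": 0.2,"ay": 0,"az": 0},
    {"dx": -0.14,"dy": -0.56,"dz": 0.1,"ax": 0.2,"ay": 0,"az": 0},
    {"dx": -0.14,"dy": -0.56,"dz": 0.1,"ax": 0.2,"ay": 0,"az": 0},
    {"dx": -0.14,"dy": -0.56,"dz": 0.1,"ax": 0.2,"ay": 0,"az": 0}
  ],
  "gripper": -1
}}

```text
time: 7.38
ee_pos: [483.7, -1.2, 26.3]
eef_rot: [2.085, 1.82, 0.406]
contact_force: [-0.1, -0.3, 0.4]
finger_gap: -0.1
grasp_force: 0.0
```

```bash
python3 st.py
```

```text
t 7.38 q [ 0.07  0.1  -0.82  0.22 -0.1   1.75] F [-0.1 -0.3  0.4] gap -0.1
tcp [483.7  -1.2  26.3] chest [-177.1  -87.6   26.3]
tool axes in chest
 [[ 0.011  0.9    0.435]
 [ 1.    -0.006 -0.013]
 [-0.009  0.435 -0.9  ]]
```

Request:
{"method": "play_rows", "body": {
  "steps": [
    {"dx": 0,"dy": 0.068,"dz": 0.033,"ax": 0,"ay": 0,"az": 0},
    {"dx": 0,"dy": 0.135,"dz": 0.065,"ax": 0,"ay": 0,"az": 0},
    {"dx": 0,"dy": 0.18,"dz": 0.087,"ax": 0,"ay": 0,"az": 0},
    {"dx": 0,"dy": 0.225,"dz": 0.109,"ax": 0,"ay": 0,"az": 0},
    {"dx": 0,"dy": 0.27,"dz": 0.13,"ax": 0,"ay": 0,"az": 0},
    {"dx": 0,"dy": 0.315,"dz": 0.152,"ax": 0,"ay": 0,"az": 0},
    {"dx": 0,"dy": 0.36,"dz": 0.174,"ax": 0,"ay": 0,"az": 0},
    {"dx": 0,"dy": 0.405,"dz": 0.196,"ax": 0,"ay": 0,"az": 0},
    {"dx": 0,"dy": 0.45,"dz": 0.218,"ax": 0,"ay": 0,"az": 0}
  ],
  "gripper": -1
}}

```text
time: 8.13
ee_pos: [525.6, -6.7, 27.8]
eef_rot: [2.083, 1.818, 0.41]
contact_force: [0.2, -0.0, -0.9]
finger_gap: -0.2
grasp_force: 0.0
```

Request:
{"method": "play_rows", "body": {
  "steps": [
    {"dx": 0,"dy": 0.045,"dz": 0.022,"ax": 0,"ay": 0,"az": 0},
    {"dx": 0,"dy": 0.09,"dz": 0.044,"ax": 0,"ay": 0,"az": 0},
    {"dx": 0,"dy": 0.135,"dz": 0.065,"ax": 0,"ay": 0,"az": 0}
  ],
  "gripper": -1
}}

```text
time: 8.38
ee_pos: [536.8, -8.2, 27.6]
eef_rot: [2.084, 1.819, 0.409]
contact_force: [-2.3, -1.1, 0.8]
finger_gap: -0.1
grasp_force: 1.1
```

```bash
python3 st.py; python3 - <<'E'
from fit import *
w=snap('wrist','wr5')
for d in(15,20,25,30,35,40): print(d,[fproj(w,c2w((-100-d+e,-30,81))) for e in(0,8)],'rim',fproj(w,c2w((-100,-30,105))))
r=int(round(fproj(w,c2w((-130,-30,81)))[1])); print(r,[(c,int(v)) for c,v in enumerate(w['image'][r].mean(1)) if 180<c<380 and c%3==0])
E
```

```text
t 8.38 q [ 0.04  0.19 -0.7   0.24 -0.08  1.73] F [-2.3 -1.1  0.8] gap -0.1
tcp [536.8  -8.2  27.6] chest [-123.5  -87.9   27.6]
tool axes in chest
 [[ 0.011  0.9    0.437]
 [ 1.    -0.006 -0.013]
 [-0.009  0.437 -0.899]]
15 [array([321.9, 136.3]), array([334.8, 136. ])] rim [381.9 141.4]
20 [array([313.4, 136.5]), array([326.9, 136.2])] rim [381.9 141.4]
25 [array([304.5, 136.8]), array([318.6, 136.4])] rim [381.9 141.4]
30 [array([295.2, 137.1]), array([309.9, 136.6])] rim [381.9 141.4]
35 [array([285.5, 137.5]), array([300.8, 136.9])] rim [381.9 141.4]
40 [array([275.4, 137.9]), array([291.4, 137.3])] rim [381.9 141.4]
137 [(183, 201), (186, 203), (189, 202), (192, 203), (195, 204), (198, 208), (201, 210), (204, 210), (207, 205), (210, 200), (213, 200), (216, 199), (219, 200), (222, 200), (225, 103), (228, 105), (231, 106), (234, 85), (237, 85), (240, 82), (243, 84), (246, 84), (249, 82), (252, 83), (255, 83), (258, 84), (261, 83), (264, 84), (267, 83), (270, 83), (273, 119), (276, 116), (279, 118), (282, 123), (285, 85), (288, 98), (291, 184), (294, 181), (297, 180), (300, 178), (303, 132), (306, 63), (309, 62), (312, 63), (315, 63), (318, 64), (321, 60), (324, 65), (327, 63), (330, 65), (333, 68), (336, 73), (339, 65), (342, 63), (345, 62), (348, 64), (351, 86), (354, 84), (357, 84), (360, 85), (363, 83), (366, 85), (369, 84), (372, 86), (375, 85), (378, 82)]
```

Contact is made (2.5 N) and the drawer reads about 33 mm open. I'll keep pushing slowly.

Request:
{"method": "play_rows", "body": {
  "steps": [
    {"dx": 0,"dy": 0.035,"dz": 0.016,"ax": 0,"ay": 0,"az": 0},
    {"dx": 0,"dy": 0.07,"dz": 0.033,"ax": 0,"ay": 0,"az": 0},
    {"dx": 0,"dy": 0.105,"dz": 0.05,"ax": 0,"ay": 0,"az": 0},
    {"dx": 0,"dy": 0.14,"dz": 0.067,"ax": 0,"ay": 0,"az": 0},
    {"dx": 0,"dy": 0.175,"dz": 0.084,"ax": 0,"ay": 0,"az": 0},
    {"dx": 0,"dy": 0.21,"dz": 0.101,"ax": 0,"ay": 0,"az": 0},
    {"dx": 0,"dy": 0.245,"dz": 0.118,"ax": 0,"ay": 0,"az": 0},
    {"dx": 0,"dy": 0.27,"dz": 0.13,"ax": 0,"ay": 0,"az": 0},
    {"dx": 0,"dy": 0.29,"dz": 0.14,"ax": 0,"ay": 0,"az": 0},
    {"dx": 0,"dy": 0.3,"dz": 0.145,"ax": 0,"ay": 0,"az": 0}
  ],
  "gripper": -1
}}

```text
time: 9.27
ee_pos: [563.7, -12.0, 27.9]
eef_rot: [2.083, 1.818, 0.409]
contact_force: [-2.2, 1.5, -2.1]
finger_gap: 0.1
grasp_force: 1.0
```

```bash
cat > op.py <<'E'
import sys
from fit import *
def opening(y,name='wr'):
    w=snap('wrist',name); im=w['image'].mean(2)
    ds=np.arange(-6,80,.5); r=[]
    for yy in(y-15,y,y+15):
        v=[]
        for d in ds:
            q=[fproj(w,c2w((-100-d+e,yy,81))) for e in(2,4,6)]; o=[fproj(w,c2w((-100-d+e,yy,81))) for e in(-3,)]
            f=lambda c: im[int(round(c[1])),int(round(c[0]))] if 0<=c[0]<511 and 0<=c[1]<383 else 0
            v.append(min(map(f,q))-f(o[0]))
        r.append(ds[int(np.argmax(v))])
    print('opening',r)
opening(float(sys.argv[1]),sys.argv[2])
E
python3 st.py; python3 op.py -30 wr6
```

```text
t 9.27 q [ 0.03  0.23 -0.64  0.26 -0.08  1.72] F [-2.2  1.5 -2.1] gap 0.1
tcp [563.7 -12.   27.9] chest [-96.3 -88.2  27.9]
tool axes in chest
 [[ 0.011  0.899  0.438]
 [ 1.    -0.006 -0.013]
 [-0.009  0.438 -0.899]]
opening [np.float64(7.5), np.float64(7.0), np.float64(64.0)]
```

Request:
{"method": "play_rows", "body": {
  "steps": [
    {"dx": 0,"dy": 0.011,"dz": 0.005,"ax": 0,"ay": 0,"az": 0},
    {"dx": 0,"dy": 0.022,"dz": 0.011,"ax": 0,"ay": 0,"az": 0},
    {"dx": 0,"dy": 0.033,"dz": 0.016,"ax": 0,"ay": 0,"az": 0},
    {"dx": 0,"dy": 0.044,"dz": 0.022,"ax": 0,"ay": 0,"az": 0},
    {"dx": 0,"dy": 0.056,"dz": 0.027,"ax": 0,"ay": 0,"az": 0}
  ],
  "gripper": -1
}}

```text
time: 9.73
ee_pos: [568.5, -12.6, 28.0]
eef_rot: [2.083, 1.818, 0.41]
contact_force: [-1.4, 0.5, -0.7]
finger_gap: -0.1
grasp_force: 1.0
```

Request:
{"method": "play_rows", "body": {
  "steps": [
    {"dx": 0,"dy": 0.011,"dz": 0.005,"ax": 0,"ay": 0,"az": 0},
    {"dx": 0,"dy": 0.017,"dz": 0.008,"ax": 0,"ay": 0,"az": 0}
  ],
  "gripper": -1
}}

```text
time: 9.9
ee_pos: [570.1, -12.9, 28.0]
eef_rot: [2.083, 1.818, 0.41]
contact_force: [-1.5, 0.6, -1.7]
finger_gap: -0.3
grasp_force: 1.0
```

```bash
python3 st.py; python3 op.py -40 wr7
```

```text
t 9.9 q [ 0.02  0.24 -0.62  0.26 -0.08  1.71] F [-1.5  0.6 -1.7] gap -0.3
tcp [570.1 -12.9  28. ] chest [-89.9 -88.3  28. ]
tool axes in chest
 [[ 0.011  0.899  0.438]
 [ 1.    -0.006 -0.013]
 [-0.009  0.438 -0.899]]
opening [np.float64(21.0), np.float64(10.0), np.float64(9.5)]
```

Request:
{"method": "play_rows", "body": {
  "steps": [
    {"dx": 0,"dy": 0.006,"dz": 0.003,"ax": 0,"ay": 0,"az": 0},
    {"dx": 0,"dy": 0.011,"dz": 0.005,"ax": 0,"ay": 0,"az": 0},
    {"dx": 0,"dy": 0.017,"dz": 0.008,"ax": 0,"ay": 0,"az": 0}
  ],
  "gripper": -1
}}

```text
time: 10.2
ee_pos: [570.8, -13.0, 27.9]
eef_rot: [2.084, 1.819, 0.409]
contact_force: [-7.8, 1.6, 5.7]
finger_gap: 0.0
grasp_force: 4.0
```

Request:
{"method": "play_rows", "body": {
  "steps": [
    {"dx": 0,"dy": 0.006,"dz": 0.003,"ax": 0,"ay": 0,"az": 0},
    {"dx": 0,"dy": 0.011,"dz": 0.005,"ax": 0,"ay": 0,"az": 0},
    {"dx": 0,"dy": 0.017,"dz": 0.008,"ax": 0,"ay": 0,"az": 0}
  ],
  "gripper": -1
}}

```text
time: 10.45
ee_pos: [570.9, -13.0, 27.8]
eef_rot: [2.085, 1.82, 0.407]
contact_force: [-14.9, 2.1, 12.1]
finger_gap: -0.0
grasp_force: 7.7
```

Right drawer is home (firm stop, travel matches the estimate). I'll back off and shift over to the left drawer.

Request:
{"method": "play_rows", "body": {
  "steps": [
    {"dx": 0,"dy": -0.1,"dz": -0.05,"ax": 0,"ay": 0,"az": 0},
    {"dx": 0,"dy": -0.35,"dz": -0.17,"ax": 0,"ay": 0,"az": 0},
    {"dx": 0,"dy": -0.65,"dz": -0.32,"ax": 0,"ay": 0,"az": 0},
    {"dx": 0,"dy": -0.95,"dz": -0.46,"ax": 0,"ay": 0,"az": 0},
    {"dx": 0,"dy": -0.95,"dz": -0.46,"ax": 0,"ay": 0,"az": 0}
  ],
  "gripper": -1
}}

```text
time: 10.87
ee_pos: [483.6, -1.7, 26.1]
eef_rot: [2.085, 1.822, 0.404]
contact_force: [-0.4, -0.2, -0.9]
finger_gap: 0.2
grasp_force: 0.0
```

Request:
{"method": "play_rows", "body": {
  "steps": [
    {"dx": 0.25,"dy": 0,"dz": 0,"ax": 0,"ay": 0,"az": 0},
    {"dx": 0.5,"dy": 0,"dz": 0,"ax": 0,"ay": 0,"az": 0},
    {"dx": 0.75,"dy": 0,"dz": 0,"ax": 0,"ay": 0,"az": 0},
    {"dx": 1,"dy": 0,"dz": 0,"ax": 0,"ay": 0,"az": 0}
  ],
  "gripper": -1
}}

```text
time: 11.2
ee_pos: [502.4, 78.6, 28.7]
eef_rot: [2.082, 1.815, 0.414]
contact_force: [-0.1, -0.5, -0.2]
finger_gap: 0.1
grasp_force: 0.0
```

Request:
{"method": "play_rows", "body": {
  "steps": [
    {"dx": 0.25,"dy": 0,"dz": 0,"ax": 0,"ay": 0,"az": 0},
    {"dx": 0.5,"dy": 0,"dz": 0,"ax": 0,"ay": 0,"az": 0},
    {"dx": 0.75,"dy": 0,"dz": 0,"ax": 0,"ay": 0,"az": 0},
    {"dx": 1,"dy": 0,"dz": 0,"ax": 0,"ay": 0,"az": 0},
    {"dx": 1,"dy": 0,"dz": 0,"ax": 0,"ay": 0,"az": 0}
  ],
  "gripper": -1
}}

```text
time: 11.62
ee_pos: [514.7, 161.2, 28.5]
eef_rot: [2.079, 1.82, 0.42]
contact_force: [0.8, 0.5, 0.4]
finger_gap: 0.5
grasp_force: 0.0
```

```bash
python3 st.py
```

```text
t 11.62 q [ 0.47  0.22 -0.64  0.32 -0.26  2.12] F [0.8 0.5 0.4] gap 0.5
tcp [514.7 161.2  28.5] chest [-166.8   77.4   28.5]
tool axes in chest
 [[ 0.008  0.897  0.443]
 [ 1.    -0.005 -0.008]
 [-0.005  0.443 -0.897]]
```

Request:
{"method": "play_rows", "body": {
  "steps": [
    {"dx": 0.07,"dy": 0,"dz": 0,"ax": 0,"ay": 0,"az": 0},
    {"dx": 0.13,"dy": 0.034,"dz": 0.017,"ax": 0,"ay": 0,"az": 0},
    {"dx": 0.13,"dy": 0.067,"dz": 0.033,"ax": 0,"ay": 0,"az": 0},
    {"dx": 0.13,"dy": 0.101,"dz": 0.05,"ax": 0,"ay": 0,"az": 0},
    {"dx": 0.13,"dy": 0.135,"dz": 0.067,"ax": 0,"ay": 0,"az": 0},
    {"dx": 0.13,"dy": 0.168,"dz": 0.083,"ax": 0,"ay": 0,"az": 0},
    {"dx": 0.13,"dy": 0.202,"dz": 0.1,"ax": 0,"ay": 0,"az": 0},
    {"dx": 0.13,"dy": 0.236,"dz": 0.116,"ax": 0,"ay": 0,"az": 0},
    {"dx": 0.13,"dy": 0.27,"dz": 0.133,"ax": 0,"ay": 0,"az": 0},
    {"dx": 0.13,"dy": 0.303,"dz": 0.15,"ax": 0,"ay": 0,"az": 0},
    {"dx": 0.13,"dy": 0.337,"dz": 0.166,"ax": 0,"ay": 0,"az": 0}
  ],
  "gripper": -1
}}

```text
time: 12.53
ee_pos: [542.3, 162.5, 26.0]
eef_rot: [2.083, 1.818, 0.408]
contact_force: [-2.1, -1.0, 1.0]
finger_gap: -0.0
grasp_force: 1.1
```

```bash
python3 st.py
```

```text
t 12.53 q [ 0.44  0.27 -0.57  0.34 -0.25  2.1 ] F [-2.1 -1.   1. ] gap -0.0
tcp [542.3 162.5  26. ] chest [-139.5   82.2   26. ]
tool axes in chest
 [[ 0.012  0.899  0.437]
 [ 1.    -0.006 -0.014]
 [-0.01   0.437 -0.899]]
```

Request:
{"method": "play_rows", "body": {
  "steps": [
    {"dx": 0,"dy": 0.034,"dz": 0.016,"ax": 0,"ay": 0,"az": 0},
    {"dx": 0,"dy": 0.067,"dz": 0.033,"ax": 0,"ay": 0,"az": 0},
    {"dx": 0,"dy": 0.101,"dz": 0.049,"ax": 0,"ay": 0,"az": 0},
    {"dx": 0,"dy": 0.135,"dz": 0.066,"ax": 0,"ay": 0,"az": 0},
    {"dx": 0,"dy": 0.168,"dz": 0.082,"ax": 0,"ay": 0,"az": 0},
    {"dx": 0,"dy": 0.202,"dz": 0.098,"ax": 0,"ay": 0,"az": 0},
    {"dx": 0,"dy": 0.236,"dz": 0.115,"ax": 0,"ay": 0,"az": 0},
    {"dx": 0,"dy": 0.27,"dz": 0.131,"ax": 0,"ay": 0,"az": 0},
    {"dx": 0,"dy": 0.303,"dz": 0.147,"ax": 0,"ay": 0,"az": 0},
    {"dx": 0,"dy": 0.337,"dz": 0.164,"ax": 0,"ay": 0,"az": 0},
    {"dx": 0,"dy": 0.371,"dz": 0.18,"ax": 0,"ay": 0,"az": 0},
    {"dx": 0,"dy": 0.4,"dz": 0.194,"ax": 0,"ay": 0,"az": 0},
    {"dx": 0,"dy": 0.43,"dz": 0.209,"ax": 0,"ay": 0,"az": 0},
    {"dx": 0,"dy": 0.45,"dz": 0.219,"ax": 0,"ay": 0,"az": 0},
    {"dx": 0,"dy": 0.46,"dz": 0.224,"ax": 0,"ay": 0,"az": 0}
  ],
  "gripper": -1
}}

```text
time: 13.78
ee_pos: [583.4, 157.6, 26.3]
eef_rot: [2.083, 1.818, 0.41]
contact_force: [-2.4, -0.6, -1.4]
finger_gap: -0.5
grasp_force: 1.1
```

```bash
python3 st.py
```

```text
t 13.78 q [ 0.39  0.33 -0.49  0.36 -0.23  2.05] F [-2.4 -0.6 -1.4] gap -0.5
tcp [583.4 157.6  26.3] chest [-98.2  82.5  26.3]
tool axes in chest
 [[ 0.011  0.899  0.438]
 [ 1.    -0.006 -0.012]
 [-0.008  0.438 -0.899]]
```

Request:
{"method": "play_rows", "body": {
  "steps": [
    {"dx": 0,"dy": 0.011,"dz": 0.005,"ax": 0,"ay": 0,"az": 0},
    {"dx": 0,"dy": 0.022,"dz": 0.011,"ax": 0,"ay": 0,"az": 0},
    {"dx": 0,"dy": 0.033,"dz": 0.016,"ax": 0,"ay": 0,"az": 0},
    {"dx": 0,"dy": 0.044,"dz": 0.022,"ax": 0,"ay": 0,"az": 0},
    {"dx": 0,"dy": 0.056,"dz": 0.027,"ax": 0,"ay": 0,"az": 0},
    {"dx": 0,"dy": 0.067,"dz": 0.033,"ax": 0,"ay": 0,"az": 0}
  ],
  "gripper": -1
}}

```text
time: 14.28
ee_pos: [589.0, 156.8, 26.3]
eef_rot: [2.083, 1.819, 0.41]
contact_force: [-2.0, 1.4, -1.6]
finger_gap: -0.0
grasp_force: 1.0
```

Request:
{"method": "play_rows", "body": {
  "steps": [
    {"dx": 0,"dy": 0.008,"dz": 0.004,"ax": 0,"ay": 0,"az": 0},
    {"dx": 0,"dy": 0.017,"dz": 0.008,"ax": 0,"ay": 0,"az": 0},
    {"dx": 0,"dy": 0.025,"dz": 0.012,"ax": 0,"ay": 0,"az": 0},
    {"dx": 0,"dy": 0.033,"dz": 0.016,"ax": 0,"ay": 0,"az": 0}
  ],
  "gripper": -1
}}

```text
time: 14.62
ee_pos: [591.9, 156.4, 26.3]
eef_rot: [2.083, 1.819, 0.41]
contact_force: [-1.8, 1.7, -1.1]
finger_gap: 0.2
grasp_force: 1.0
```

Request:
{"method": "play_rows", "body": {
  "steps": [
    {"dx": 0,"dy": 0.006,"dz": 0.003,"ax": 0,"ay": 0,"az": 0},
    {"dx": 0,"dy": 0.011,"dz": 0.005,"ax": 0,"ay": 0,"az": 0},
    {"dx": 0,"dy": 0.015,"dz": 0.007,"ax": 0,"ay": 0,"az": 0}
  ],
  "gripper": -1
}}

```text
time: 14.87
ee_pos: [592.9, 156.2, 26.2]
eef_rot: [2.083, 1.819, 0.41]
contact_force: [-4.9, 2.0, 0.4]
finger_gap: -0.2
grasp_force: 2.3
```

Request:
{"method": "play_rows", "body": {
  "steps": [
    {"dx": 0,"dy": 0.008,"dz": 0.004,"ax": 0,"ay": 0,"az": 0},
    {"dx": 0,"dy": 0.014,"dz": 0.007,"ax": 0,"ay": 0,"az": 0},
    {"dx": 0,"dy": 0.02,"dz": 0.01,"ax": 0,"ay": 0,"az": 0}
  ],
  "gripper": -1
}}

```text
time: 15.12
ee_pos: [593.1, 156.2, 26.1]
eef_rot: [2.084, 1.822, 0.408]
contact_force: [-13.5, 1.9, 9.2]
finger_gap: 0.4
grasp_force: 7.0
```

Request:
{"method": "play_rows", "body": {
  "steps": [
    {"dx": -0.05,"dy": -0.1,"dz": -0.05,"ax": 0,"ay": 0,"az": 0},
    {"dx": -0.1,"dy": -0.35,"dz": -0.17,"ax": 0,"ay": 0,"az": 0},
    {"dx": -0.1,"dy": -0.65,"dz": -0.32,"ax": 0,"ay": 0,"az": 0},
    {"dx": -0.1,"dy": -0.9,"dz": -0.44,"ax": 0,"ay": 0,"az": 0},
    {"dx": -0.1,"dy": -0.9,"dz": -0.44,"ax": 0,"ay": 0,"az": 0}
  ],
  "gripper": -1
}}

```text
time: 15.53
ee_pos: [510.4, 157.7, 25.6]
eef_rot: [2.082, 1.821, 0.405]
contact_force: [-0.3, 0.2, -0.0]
finger_gap: 0.3
grasp_force: 0.0
```

```bash
python3 st.py;  python3 - <<'E'
from fit import *
w=snap('wrist','wr8')
for y in(60,100): print([fproj(w,c2w((-100,y,z))) for z in(81,105)])
E
```

```text
t 15.53 q [ 0.46  0.22 -0.64  0.33 -0.26  2.12] F [-0.3  0.2 -0. ] gap 0.3
tcp [510.4 157.7  25.6] chest [-170.6   73.4   25.6]
tool axes in chest
 [[ 0.01   0.9    0.436]
 [ 1.    -0.004 -0.015]
 [-0.011  0.436 -0.9  ]]
[array([390.7, 246.7]), array([419.1, 261.1])]
[array([399.6, 187.5]), array([431.5, 197.6])]
```

Both drawers are home, with stops at the same TCP depth (about -89) and about 14 N. I'll raise the arm in front of the chest, ready to cross over the lid edge.

Request:
{"method": "play_rows", "body": {
  "steps": [
    {"dx": -0.08,"dy": 0.15,"dz": -0.3,"ax": 0,"ay": 0,"az": 0},
    {"dx": -0.15,"dy": 0.3,"dz": -0.6,"ax": 0,"ay": 0,"az": 0},
    {"dx": -0.23,"dy": 0.425,"dz": -0.877,"ax": 0,"ay": 0,"az": 0}
  ],
  "gripper": -1
}}

```text
time: 15.83
ee_pos: [513.9, 141.2, 106.8]
eef_rot: [2.082, 1.816, 0.413]
contact_force: [0.5, -0.0, 0.7]
finger_gap: -0.2
grasp_force: 0.0
```

Request:
{"method": "play_rows", "body": {
  "steps": [
    {"dx": -0.08,"dy": 0.15,"dz": -0.3,"ax": 0,"ay": 0,"az": 0},
    {"dx": -0.15,"dy": 0.3,"dz": -0.6,"ax": 0,"ay": 0,"az": 0},
    {"dx": -0.23,"dy": 0.425,"dz": -0.877,"ax": 0,"ay": 0,"az": 0}
  ],
  "gripper": -1
}}

```text
time: 16.08
ee_pos: [511.5, 123.4, 186.1]
eef_rot: [2.082, 1.814, 0.415]
contact_force: [-0.0, -0.4, -0.3]
finger_gap: -0.3
grasp_force: 0.0
```

Request:
{"method": "play_rows", "body": {
  "steps": [
    {"dx": -0.08,"dy": 0.15,"dz": -0.3,"ax": 0,"ay": 0,"az": 0},
    {"dx": -0.15,"dy": 0.3,"dz": -0.6,"ax": 0,"ay": 0,"az": 0},
    {"dx": -0.23,"dy": 0.425,"dz": -0.877,"ax": 0,"ay": 0,"az": 0}
  ],
  "gripper": -1
}}

```text
time: 16.33
ee_pos: [508.6, 105.6, 264.3]
eef_rot: [2.082, 1.814, 0.415]
contact_force: [0.9, 0.4, 0.1]
finger_gap: 0.1
grasp_force: 0.0
```

Request:
{"method": "play_rows", "body": {
  "steps": [
    {"dx": -0.08,"dy": 0.2,"dz": -0.3,"ax": 0,"ay": 0,"az": 0},
    {"dx": -0.15,"dy": 0.4,"dz": -0.5,"ax": 0,"ay": 0,"az": 0},
    {"dx": -0.2,"dy": 0.7,"dz": -0.45,"ax": 0,"ay": 0,"az": 0},
    {"dx": -0.2,"dy": 0.89,"dz": -0.4,"ax": 0,"ay": 0,"az": 0},
    {"dx": -0.2,"dy": 0.89,"dz": -0.4,"ax": 0,"ay": 0,"az": 0}
  ],
  "gripper": -1
}}

```text
time: 16.75
ee_pos: [558.3, 83.0, 323.8]
eef_rot: [2.082, 1.811, 0.416]
contact_force: [0.8, 0.3, -0.0]
finger_gap: 0.3
grasp_force: 0.0
```

```bash
python3 st.py
```

```text
t 16.75 q [ 0.26 -0.02 -0.07  1.1  -0.18  1.93] F [ 0.8  0.3 -0. ] gap 0.3
tcp [558.3  83.  323.8] chest [-113.6    5.3  323.8]
tool axes in chest
 [[ 0.014  0.896  0.444]
 [ 1.    -0.01  -0.013]
 [-0.007  0.444 -0.896]]
```

Forward over the lid edge: 190 mm, with the tips above 320.

Request:
{"method": "play_rows", "body": {
  "steps": [
    {"dx": 0,"dy": 0.3,"dz": 0.148,"ax": 0,"ay": 0,"az": 0},
    {"dx": 0,"dy": 0.6,"dz": 0.297,"ax": 0,"ay": 0,"az": 0},
    {"dx": 0,"dy": 0.9,"dz": 0.445,"ax": 0,"ay": 0,"az": 0}
  ],
  "gripper": -1
}}

```text
time: 17.0
ee_pos: [634.8, 72.5, 321.1]
eef_rot: [2.082, 1.817, 0.411]
contact_force: [-0.2, 0.0, -0.0]
finger_gap: 0.0
grasp_force: 0.0
```

Request:
{"method": "play_rows", "body": {
  "steps": [
    {"dx": 0,"dy": 0.3,"dz": 0.148,"ax": 0,"ay": 0,"az": 0},
    {"dx": 0,"dy": 0.6,"dz": 0.297,"ax": 0,"ay": 0,"az": 0},
    {"dx": 0,"dy": 0.9,"dz": 0.445,"ax": 0,"ay": 0,"az": 0},
    {"dx": 0,"dy": 0.9,"dz": 0.445,"ax": 0,"ay": 0,"az": 0}
  ],
  "gripper": -1
}}

```text
time: 17.33
ee_pos: [716.9, 60.6, 317.7]
eef_rot: [2.085, 1.816, 0.408]
contact_force: [0.0, 0.0, -0.7]
finger_gap: -0.0
grasp_force: 0.0
```

```bash
python3 st.py
```

```text
t 17.33 q [ 0.15  0.29  0.28  1.13 -0.13  1.83] F [ 0.   0.  -0.7] gap -0.0
tcp [716.9  60.6 317.7] chest [ 46.4   3.1 317.7]
tool axes in chest
 [[ 0.014  0.899  0.438]
 [ 1.    -0.008 -0.015]
 [-0.01   0.438 -0.899]]
```

Request:
{"method": "play_rows", "body": {
  "steps": [
    {"dx": 0,"dy": 0.15,"dz": 0.07,"ax": 0,"ay": 0,"az": 0},
    {"dx": 0,"dy": 0.27,"dz": 0.13,"ax": 0,"ay": 0,"az": 0},
    {"dx": 0,"dy": 0.12,"dz": 0.4,"ax": 0,"ay": 0,"az": 0},
    {"dx": 0,"dy": -0.02,"dz": 0.7,"ax": 0,"ay": 0,"az": 0},
    {"dx": 0,"dy": -0.15,"dz": 0.98,"ax": 0,"ay": 0,"az": 0},
    {"dx": 0,"dy": -0.15,"dz": 0.98,"ax": 0,"ay": 0,"az": 0},
    {"dx": 0,"dy": -0.15,"dz": 0.98,"ax": 0,"ay": 0,"az": 0}
  ],
  "gripper": -1
}}

```text
time: 17.92
ee_pos: [735.0, 57.7, 242.2]
eef_rot: [2.085, 1.82, 0.405]
contact_force: [0.1, 0.3, -0.1]
finger_gap: 0.1
grasp_force: 0.0
```

```bash
python3 st.py; python3 - <<'E'
from fit import *
w=snap('wrist','wr9'); s=snap('scene','sc9')
a=cv2.resize(w['image'][:,:,::-1],(400,300),interpolation=cv2.INTER_CUBIC)
b=cv2.resize(s['image'][90:240,200:400,::-1],(400,300),interpolation=cv2.INTER_CUBIC)
cv2.imwrite('pics/m9.png',cv2.convertScaleAbs(cv2.hconcat([a,b]),alpha=1.4))
E
```

```text
t 17.92 q [ 0.14  0.34  0.16  0.96 -0.13  1.82] F [ 0.1  0.3 -0.1] gap 0.1
tcp [735.   57.7 242.2] chest [ 64.8   2.5 242.2]
tool axes in chest
 [[ 0.012  0.901  0.435]
 [ 1.    -0.006 -0.014]
 [-0.01   0.435 -0.901]]
```

View pics/m9.png

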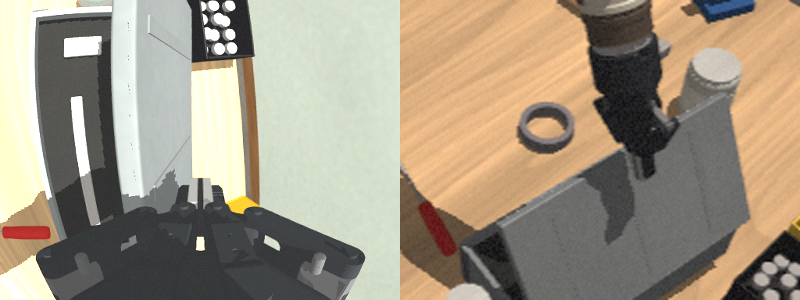

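The wrist view shows the fingertip (205,180) beyond the lid's free edge, and the scene view shows it at (647,178) over the outer face. I'll approach the face first and work out the arc.

Request:
{"method": "play_rows", "body": {
  "steps": [
    {"dx": 0,"dy": -0.08,"dz": -0.04,"ax": 0,"ay": 0,"az": 0},
    {"dx": 0,"dy": -0.16,"dz": -0.077,"ax": 0,"ay": 0,"az": 0},
    {"dx": 0,"dy": -0.22,"dz": -0.106,"ax": 0,"ay": 0,"az": 0},
    {"dx": 0,"dy": -0.26,"dz": -0.125,"ax": 0,"ay": 0,"az": 0},
    {"dx": 0,"dy": -0.3,"dz": -0.145,"ax": 0,"ay": 0,"az": 0},
    {"dx": 0,"dy": -0.34,"dz": -0.164,"ax": 0,"ay": 0,"az": 0},
    {"dx": 0,"dy": -0.38,"dz": -0.183,"ax": 0,"ay": 0,"az": 0}
  ],
  "gripper": -1
}}

```text
time: 18.6
ee_pos: [702.8, 62.8, 244.5]
eef_rot: [2.083, 1.818, 0.41]
contact_force: [2.6, 0.7, -0.6]
finger_gap: -0.1
grasp_force: 1.6
```

```bash
python3 st.py; cat > arc.py <<'E'
import numpy as np,sys
def P(a,s): return np.array([100-s*np.cos(a)+16*np.sin(a),105+s*np.sin(a)+16*np.cos(a)])
# args: TCP x z, a0, s, list of a
x,z,a0,s=map(float,sys.argv[1:5]); A=np.linspace(a0,float(sys.argv[5]),int(sys.argv[6])+1)[1:]
for a in A:
    d=P(a,s)-P(a0,s); print(round(a,3),(d+[x,z]).round(1),'dy %.3f dz %.3f'%((.901*d[0]+.435*d[1])/80,(.435*d[0]-.901*d[1])/80))
E
python3 arc.py 32 242 1.0 186 0.65 16
```

```text
t 18.6 q [ 0.15  0.27  0.07  0.93 -0.13  1.83] F [ 2.6  0.7 -0.6] gap -0.1
tcp [702.8  62.8 244.5] chest [ 32.2   3.5 244.5]
tool axes in chest
 [[ 0.011  0.899  0.438]
 [ 1.    -0.006 -0.013]
 [-0.009  0.439 -0.899]]
0.978 [ 28.4 240.1] dy -0.051 dz 0.002
0.956 [ 24.9 238. ] dy -0.102 dz 0.006
0.934 [ 21.4 235.9] dy -0.153 dz 0.010
0.912 [ 17.9 233.8] dy -0.204 dz 0.016
0.891 [ 14.5 231.5] dy -0.254 dz 0.023
0.869 [ 11.1 229.2] dy -0.305 dz 0.031
0.847 [  7.8 226.8] dy -0.355 dz 0.040
0.825 [  4.6 224.3] dy -0.405 dz 0.050
0.803 [  1.4 221.8] dy -0.455 dz 0.061
0.781 [ -1.8 219.2] dy -0.504 dz 0.073
0.759 [ -4.9 216.5] dy -0.554 dz 0.087
0.738 [ -7.9 213.8] dy -0.603 dz 0.101
0.716 [-10.8 210.9] dy -0.651 dz 0.117
0.694 [-13.7 208.1] dy -0.700 dz 0.133
0.672 [-16.6 205.1] dy -0.748 dz 0.151
0.65 [-19.4 202.1] dy -0.795 dz 0.170
```

Contact at 2.7 N, where predicted. Starting the arc.

Request:
{"method": "play_rows", "body": {
  "steps": [
    {"dx": 0,"dy": -0.05,"dz": 0.002,"ax": 0,"ay": 0,"az": 0},
    {"dx": 0,"dy": -0.1,"dz": 0.006,"ax": 0,"ay": 0,"az": 0},
    {"dx": 0,"dy": -0.15,"dz": 0.01,"ax": 0,"ay": 0,"az": 0},
    {"dx": 0,"dy": -0.2,"dz": 0.016,"ax": 0,"ay": 0,"az": 0},
    {"dx": 0,"dy": -0.25,"dz": 0.023,"ax": 0,"ay": 0,"az": 0},
    {"dx": 0,"dy": -0.3,"dz": 0.03,"ax": 0,"ay": 0,"az": 0},
    {"dx": 0,"dy": -0.35,"dz": 0.04,"ax": 0,"ay": 0,"az": 0},
    {"dx": 0,"dy": -0.4,"dz": 0.05,"ax": 0,"ay": 0,"az": 0}
  ],
  "gripper": -1
}}

```text
time: 19.27
ee_pos: [675.8, 66.4, 226.2]
eef_rot: [2.083, 1.818, 0.41]
contact_force: [-0.5, -0.2, 2.8]
finger_gap: 0.1
grasp_force: 1.2
```

```bash
python3 st.py; python3 arc.py 5 225 0.825 186 0.4 16
```

```text
t 19.27 q [ 0.17  0.23 -0.03  0.87 -0.14  1.84] F [-0.5 -0.2  2.8] gap 0.1
tcp [675.8  66.4 226.2] chest [  5.    3.7 226.2]
tool axes in chest
 [[ 0.011  0.899  0.438]
 [ 1.    -0.006 -0.013]
 [-0.009  0.438 -0.899]]
0.798 [  1.1 221.9] dy -0.060 dz 0.014
0.772 [ -2.7 218.7] dy -0.121 dz 0.029
0.745 [ -6.4 215.4] dy -0.180 dz 0.046
0.719 [-10. 212.] dy -0.239 dz 0.065
0.692 [-13.5 208.5] dy -0.298 dz 0.085
0.666 [-17. 205.] dy -0.356 dz 0.106
0.639 [-20.3 201.3] dy -0.414 dz 0.129
0.612 [-23.5 197.5] dy -0.471 dz 0.154
0.586 [-26.7 193.7] dy -0.527 dz 0.180
0.559 [-29.7 189.8] dy -0.582 dz 0.208
0.533 [-32.6 185.8] dy -0.637 dz 0.237
0.506 [-35.5 181.7] dy -0.691 dz 0.268
0.48 [-38.2 177.6] dy -0.744 dz 0.300
0.453 [-40.8 173.3] dy -0.796 dz 0.333
0.427 [-43.3 169. ] dy -0.848 dz 0.368
0.4 [-45.6 164.7] dy -0.898 dz 0.404
```

Request:
{"method": "play_rows", "body": {
  "steps": [
    {"dx": 0,"dy": -0.06,"dz": 0.014,"ax": 0,"ay": 0,"az": 0},
    {"dx": 0,"dy": -0.12,"dz": 0.029,"ax": 0,"ay": 0,"az": 0},
    {"dx": 0,"dy": -0.18,"dz": 0.046,"ax": 0,"ay": 0,"az": 0},
    {"dx": 0,"dy": -0.24,"dz": 0.065,"ax": 0,"ay": 0,"az": 0},
    {"dx": 0,"dy": -0.298,"dz": 0.085,"ax": 0,"ay": 0,"az": 0},
    {"dx": 0,"dy": -0.356,"dz": 0.106,"ax": 0,"ay": 0,"az": 0},
    {"dx": 0,"dy": -0.414,"dz": 0.13,"ax": 0,"ay": 0,"az": 0},
    {"dx": 0,"dy": -0.47,"dz": 0.154,"ax": 0,"ay": 0,"az": 0},
    {"dx": 0,"dy": -0.527,"dz": 0.18,"ax": 0,"ay": 0,"az": 0},
    {"dx": 0,"dy": -0.582,"dz": 0.208,"ax": 0,"ay": 0,"az": 0},
    {"dx": 0,"dy": -0.637,"dz": 0.237,"ax": 0,"ay": 0,"az": 0},
    {"dx": 0,"dy": -0.691,"dz": 0.268,"ax": 0,"ay": 0,"az": 0},
    {"dx": 0,"dy": -0.744,"dz": 0.3,"ax": 0,"ay": 0,"az": 0},
    {"dx": 0,"dy": -0.796,"dz": 0.333,"ax": 0,"ay": 0,"az": 0},
    {"dx": 0,"dy": -0.848,"dz": 0.368,"ax": 0,"ay": 0,"az": 0},
    {"dx": 0,"dy": -0.898,"dz": 0.404,"ax": 0,"ay": 0,"az": 0}
  ],
  "gripper": -1
}}

```text
time: 20.6
ee_pos: [625.8, 72.8, 165.3]
eef_rot: [2.083, 1.819, 0.409]
contact_force: [-0.4, 0.1, 2.2]
finger_gap: -0.0
grasp_force: 1.0
```

```bash
python3 st.py; python3 arc.py -45.6 164.7 0.4 186 0.06 14;python3 - <<'E'
from fit import *
s=snap('scene','sc10')
E
```

```text
t 20.6 q [ 0.2   0.18 -0.26  0.7  -0.15  1.87] F [-0.4  0.1  2.2] gap -0.0
tcp [625.8  72.8 165.3] chest [-45.5   3.7 165.3]
tool axes in chest
 [[ 0.011  0.899  0.438]
 [ 1.    -0.006 -0.013]
 [-0.009  0.438 -0.899]]
0.376 [-47.7 160.7] dy -0.045 dz 0.034
0.351 [-49.6 156.6] dy -0.090 dz 0.069
0.327 [-51.5 152.5] dy -0.133 dz 0.106
0.303 [-53.3 148.3] dy -0.176 dz 0.143
0.279 [-54.9 144.1] dy -0.217 dz 0.182
0.254 [-56.5 139.8] dy -0.258 dz 0.221
0.23 [-58.  135.5] dy -0.298 dz 0.261
0.206 [-59.3 131.2] dy -0.337 dz 0.303
0.181 [-60.6 126.8] dy -0.375 dz 0.345
0.157 [-61.7 122.4] dy -0.411 dz 0.388
0.133 [-62.8 118. ] dy -0.447 dz 0.432
0.109 [-63.7 113.6] dy -0.482 dz 0.477
0.084 [-64.5 109.1] dy -0.515 dz 0.523
0.06 [-65.2 104.7] dy -0.547 dz 0.570
```

Still about 2 N and steady. Continuing.

Request:
{"method": "play_rows", "body": {
  "steps": [
    {"dx": 0,"dy": -0.045,"dz": 0.034,"ax": 0,"ay": 0,"az": 0},
    {"dx": 0,"dy": -0.09,"dz": 0.07,"ax": 0,"ay": 0,"az": 0},
    {"dx": 0,"dy": -0.133,"dz": 0.106,"ax": 0,"ay": 0,"az": 0},
    {"dx": 0,"dy": -0.176,"dz": 0.143,"ax": 0,"ay": 0,"az": 0},
    {"dx": 0,"dy": -0.217,"dz": 0.182,"ax": 0,"ay": 0,"az": 0},
    {"dx": 0,"dy": -0.258,"dz": 0.221,"ax": 0,"ay": 0,"az": 0},
    {"dx": 0,"dy": -0.298,"dz": 0.261,"ax": 0,"ay": 0,"az": 0},
    {"dx": 0,"dy": -0.337,"dz": 0.303,"ax": 0,"ay": 0,"az": 0},
    {"dx": 0,"dy": -0.375,"dz": 0.345,"ax": 0,"ay": 0,"az": 0},
    {"dx": 0,"dy": -0.411,"dz": 0.388,"ax": 0,"ay": 0,"az": 0},
    {"dx": 0,"dy": -0.43,"dz": 0.41,"ax": 0,"ay": 0,"az": 0}
  ],
  "gripper": -1
}}

```text
time: 21.57
ee_pos: [609.3, 74.6, 120.5]
eef_rot: [2.083, 1.819, 0.409]
contact_force: [-0.7, 0.5, 2.1]
finger_gap: 0.2
grasp_force: 0.9
```

```bash
python3 st.py
```

```text
t 21.57 q [ 0.21  0.19 -0.37  0.58 -0.16  1.88] F [-0.7  0.5  2.1] gap 0.2
tcp [609.3  74.6 120.5] chest [-62.1   3.4 120.5]
tool axes in chest
 [[ 0.011  0.899  0.437]
 [ 1.    -0.006 -0.013]
 [-0.009  0.437 -0.899]]
```

Request:
{"method": "play_rows", "body": {
  "steps": [
    {"dx": 0,"dy": -0.012,"dz": 0.022,"ax": 0,"ay": 0,"az": 0},
    {"dx": 0,"dy": -0.024,"dz": 0.045,"ax": 0,"ay": 0,"az": 0},
    {"dx": 0,"dy": -0.036,"dz": 0.067,"ax": 0,"ay": 0,"az": 0},
    {"dx": 0,"dy": -0.048,"dz": 0.09,"ax": 0,"ay": 0,"az": 0},
    {"dx": 0,"dy": -0.06,"dz": 0.112,"ax": 0,"ay": 0,"az": 0},
    {"dx": 0,"dy": -0.072,"dz": 0.135,"ax": 0,"ay": 0,"az": 0},
    {"dx": 0,"dy": -0.084,"dz": 0.157,"ax": 0,"ay": 0,"az": 0},
    {"dx": 0,"dy": -0.096,"dz": 0.18,"ax": 0,"ay": 0,"az": 0}
  ],
  "gripper": -1
}}

```text
time: 22.23
ee_pos: [609.0, 74.5, 104.9]
eef_rot: [2.083, 1.818, 0.41]
contact_force: [-0.4, -0.1, 2.3]
finger_gap: 0.0
grasp_force: 0.9
```

Request:
{"method": "play_rows", "body": {
  "steps": [
    {"dx": 0,"dy": -0.006,"dz": 0.011,"ax": 0,"ay": 0,"az": 0},
    {"dx": 0,"dy": -0.011,"dz": 0.022,"ax": 0,"ay": 0,"az": 0},
    {"dx": 0,"dy": -0.016,"dz": 0.033,"ax": 0,"ay": 0,"az": 0},
    {"dx": 0,"dy": -0.021,"dz": 0.044,"ax": 0,"ay": 0,"az": 0}
  ],
  "gripper": -1
}}

```text
time: 22.57
ee_pos: [609.1, 74.5, 101.1]
eef_rot: [2.083, 1.818, 0.41]
contact_force: [-0.7, 0.1, 1.1]
finger_gap: 0.0
grasp_force: 0.9
```

```bash
python3 st.py
```

```text
t 22.57 q [ 0.21  0.22 -0.4   0.52 -0.16  1.88] F [-0.7  0.1  1.1] gap 0.0
tcp [609.1  74.5 101.1] chest [-62.2   3.3 101.1]
tool axes in chest
 [[ 0.011  0.899  0.438]
 [ 1.    -0.006 -0.013]
 [-0.009  0.438 -0.899]]
```

Request:
{"method": "play_rows", "body": {
  "steps": [
    {"dx": 0,"dy": -0.004,"dz": 0.009,"ax": 0,"ay": 0,"az": 0},
    {"dx": 0,"dy": -0.009,"dz": 0.018,"ax": 0,"ay": 0,"az": 0},
    {"dx": 0,"dy": -0.013,"dz": 0.027,"ax": 0,"ay": 0,"az": 0},
    {"dx": 0,"dy": -0.017,"dz": 0.036,"ax": 0,"ay": 0,"az": 0}
  ],
  "gripper": -1
}}

```text
time: 22.9
ee_pos: [609.1, 74.4, 97.9]
eef_rot: [2.083, 1.818, 0.41]
contact_force: [-1.5, 0.6, 1.7]
finger_gap: 0.3
grasp_force: 0.9
```

Request:
{"method": "play_rows", "body": {
  "steps": [
    {"dx": 0,"dy": -0.004,"dz": 0.008,"ax": 0,"ay": 0,"az": 0},
    {"dx": 0,"dy": -0.008,"dz": 0.016,"ax": 0,"ay": 0,"az": 0},
    {"dx": 0,"dy": -0.011,"dz": 0.023,"ax": 0,"ay": 0,"az": 0}
  ],
  "gripper": -1
}}

```text
time: 23.15
ee_pos: [609.1, 74.4, 95.9]
eef_rot: [2.083, 1.818, 0.41]
contact_force: [-0.8, -0.3, 2.4]
finger_gap: 0.0
grasp_force: 0.9
```

Request:
{"method": "play_rows", "body": {
  "steps": [
    {"dx": 0,"dy": -0.004,"dz": 0.008,"ax": 0,"ay": 0,"az": 0},
    {"dx": 0,"dy": -0.008,"dz": 0.016,"ax": 0,"ay": 0,"az": 0}
  ],
  "gripper": -1
}}

```text
time: 23.32
ee_pos: [609.2, 74.4, 94.5]
eef_rot: [2.083, 1.818, 0.41]
contact_force: [-1.0, -0.2, 1.5]
finger_gap: 0.1
grasp_force: 0.9
```

Request:
{"method": "play_rows", "body": {
  "steps": [
    {"dx": 0,"dy": -0.004,"dz": 0.008,"ax": 0,"ay": 0,"az": 0},
    {"dx": 0,"dy": -0.008,"dz": 0.016,"ax": 0,"ay": 0,"az": 0},
    {"dx": 0,"dy": -0.011,"dz": 0.023,"ax": 0,"ay": 0,"az": 0}
  ],
  "gripper": -1
}}

```text
time: 23.57
ee_pos: [609.1, 74.4, 92.4]
eef_rot: [2.083, 1.818, 0.41]
contact_force: [-2.0, -0.1, 1.5]
finger_gap: -0.3
grasp_force: 0.9
```

Request:
{"method": "play_rows", "body": {
  "steps": [
    {"dx": 0,"dy": -0.004,"dz": 0.008,"ax": 0,"ay": 0,"az": 0},
    {"dx": 0,"dy": -0.008,"dz": 0.016,"ax": 0,"ay": 0,"az": 0},
    {"dx": 0,"dy": -0.008,"dz": 0.016,"ax": 0,"ay": 0,"az": 0}
  ],
  "gripper": -1
}}

```text
time: 23.82
ee_pos: [609.1, 74.4, 90.8]
eef_rot: [2.083, 1.818, 0.409]
contact_force: [-1.1, 0.1, 1.6]
finger_gap: -0.1
grasp_force: 0.5
```

Request:
{"method": "play_rows", "body": {
  "steps": [
    {"dx": 0,"dy": -0.004,"dz": 0.008,"ax": 0,"ay": 0,"az": 0},
    {"dx": 0,"dy": -0.008,"dz": 0.016,"ax": 0,"ay": 0,"az": 0},
    {"dx": 0,"dy": -0.008,"dz": 0.016,"ax": 0,"ay": 0,"az": 0}
  ],
  "gripper": -1
}}

```text
time: 24.07
ee_pos: [609.1, 74.4, 89.5]
eef_rot: [2.083, 1.818, 0.41]
contact_force: [-1.2, -0.1, 1.7]
finger_gap: 0.3
grasp_force: 0.5
```

Request:
{"method": "play_rows", "body": {
  "steps": [
    {"dx": 0,"dy": -0.004,"dz": 0.008,"ax": 0,"ay": 0,"az": 0},
    {"dx": 0,"dy": -0.008,"dz": 0.016,"ax": 0,"ay": 0,"az": 0},
    {"dx": 0,"dy": -0.008,"dz": 0.016,"ax": 0,"ay": 0,"az": 0}
  ],
  "gripper": -1
}}

```text
time: 24.32
ee_pos: [609.1, 74.4, 88.1]
eef_rot: [2.083, 1.818, 0.41]
contact_force: [-1.2, 0.7, 1.6]
finger_gap: 0.1
grasp_force: 0.8
```

Request:
{"method": "play_rows", "body": {
  "steps": [
    {"dx": 0,"dy": -0.004,"dz": 0.008,"ax": 0,"ay": 0,"az": 0},
    {"dx": 0,"dy": -0.008,"dz": 0.016,"ax": 0,"ay": 0,"az": 0},
    {"dx": 0,"dy": -0.011,"dz": 0.023,"ax": 0,"ay": 0,"az": 0}
  ],
  "gripper": -1
}}

```text
time: 24.57
ee_pos: [609.4, 74.4, 87.6]
eef_rot: [2.082, 1.817, 0.411]
contact_force: [-10.2, -0.2, 14.3]
finger_gap: 0.2
grasp_force: 7.5
```

Request:
{"method": "play_rows", "body": {
  "steps": [
    {"dx": 0,"dy": -0.004,"dz": 0.008,"ax": 0,"ay": 0,"az": 0},
    {"dx": 0,"dy": -0.008,"dz": 0.016,"ax": 0,"ay": 0,"az": 0},
    {"dx": 0,"dy": -0.008,"dz": 0.016,"ax": 0,"ay": 0,"az": 0}
  ],
  "gripper": -1
}}

```text
time: 24.82
ee_pos: [609.5, 74.4, 87.5]
eef_rot: [2.081, 1.817, 0.413]
contact_force: [-12.4, 0.7, 17.8]
finger_gap: -0.2
grasp_force: 9.2
```

```bash
python3 st.py; python3 - <<'E'
from fit import *
s=snap('scene','sc11'); t=snap('top','top11'); w=snap('wrist','wr11')
cv2.imwrite('pics/m11.png',cv2.convertScaleAbs(cv2.hconcat([cv2.resize(s['image'][120:270,200:400,::-1],(530,398),interpolation=cv2.INTER_CUBIC),cv2.resize(w['image'][100:384,150:343,::-1],(270,398))]),alpha=1.4))
E
```

```text
t 24.82 q [ 0.21  0.23 -0.43  0.48 -0.16  1.88] F [-12.4   0.7  17.8] gap -0.2
tcp [609.5  74.4  87.5] chest [-61.8   3.2  87.5]
tool axes in chest
 [[ 0.011  0.898  0.441]
 [ 1.    -0.006 -0.013]
 [-0.009  0.441 -0.898]]
```

Firm stop at 18 N: the lid is shut. Withdrawing straight up and away.

Request:
{"method": "play_rows", "body": {
  "steps": [
    {"dx": 0,"dy": 0.03,"dz": -0.06,"ax": 0,"ay": 0,"az": 0},
    {"dx": 0,"dy": 0.1,"dz": -0.2,"ax": 0,"ay": 0,"az": 0},
    {"dx": 0,"dy": 0.25,"dz": -0.5,"ax": 0,"ay": 0,"az": 0},
    {"dx": 0,"dy": 0.42,"dz": -0.88,"ax": 0,"ay": 0,"az": 0}
  ],
  "gripper": -1
}}

```text
time: 25.3
ee_pos: [606.2, 74.5, 160.1]
eef_rot: [2.086, 1.821, 0.402]
contact_force: [1.0, -0.1, -1.1]
finger_gap: 0.0
grasp_force: 0.0
```

Request:
{"method": "play_rows", "body": {
  "steps": [
    {"dx": 0,"dy": 0.1,"dz": -0.4,"ax": 0,"ay": 0,"az": 0},
    {"dx": 0,"dy": 0,"dz": -0.8,"ax": 0,"ay": 0,"az": 0},
    {"dx": 0,"dy": -0.2,"dz": -1,"ax": 0,"ay": 0,"az": 0}
  ],
  "gripper": -1
}}

```text
time: 25.55
ee_pos: [562.6, 82.9, 233.4]
eef_rot: [2.08, 1.812, 0.42]
contact_force: [0.9, 0.4, 0.4]
finger_gap: 0.0
grasp_force: 0.0
```

Request:
{"method": "play_rows", "body": {
  "steps": [
    {"dx": 0,"dy": -0.4,"dz": -0.3,"ax": 0,"ay": 0,"az": 0},
    {"dx": 0,"dy": -0.8,"dz": -0.6,"ax": 0,"ay": 0,"az": 0},
    {"dx": 0,"dy": -1,"dz": -1,"ax": 0,"ay": 0,"az": 0},
    {"dx": 0,"dy": -1,"dz": -1,"ax": 0,"ay": 0,"az": 0}
  ],
  "gripper": -1
}}

```text
time: 25.88
ee_pos: [451.3, 98.1, 267.9]
eef_rot: [2.08, 1.819, 0.416]
contact_force: [-0.2, -0.8, -0.4]
finger_gap: 0.2
grasp_force: 0.0
```

Request:
{"method": "play_rows", "body": {
  "steps": [
    {"dx": 0,"dy": -0.4,"dz": -0.3,"ax": 0,"ay": 0,"az": 0},
    {"dx": 0,"dy": -0.8,"dz": -0.6,"ax": 0,"ay": 0,"az": 0},
    {"dx": 0,"dy": -1,"dz": -0.6,"ax": 0,"ay": 0,"az": 0},
    {"dx": 0,"dy": -1,"dz": -0.6,"ax": 0,"ay": 0,"az": 0},
    {"dx": 0,"dy": -1,"dz": -0.6,"ax": 0,"ay": 0,"az": 0}
  ],
  "gripper": -1
}}

```text
time: 26.3
ee_pos: [361.9, 110.7, 272.7]
eef_rot: [2.081, 1.819, 0.411]
contact_force: [0.8, -0.5, -0.8]
finger_gap: 0.1
grasp_force: 0.0
```

```bash
python3 st.py; python3 - <<'E'
from fit import *
s=snap('scene','sc12'); t=snap('top','top12')
p=[670.4,63.4,-.1264,0,0,0]
def prof(s,pts):  # brightness along points
    im=cv2.GaussianBlur(s['image'].mean(2),(0,0),.6); q=proj(s,[c2w(c) for c in pts]); return cv2.remap(im.astype(np.float32),q[:,0].astype(np.float32),q[:,1].astype(np.float32),1).ravel().astype(int)
for n,S in(('scene',s),('top',t)):
    print(n,'front edge x=-140..-80 at z121'); xs=np.arange(-150,-79,4); print(xs.tolist())
    for y in(-150,-120,-60,60,120,150): print(y,prof(S,[(x,y,121) for x in xs]).tolist())
# loose things: difference of before/after images away from arm/chest
a=pickle.load(open('top0.pkl','rb'))['image'].mean(2); d=np.abs(t['image'].mean(2)-a)
for nm,P in dict(tape=(429,189,25),can=(657,-174,170),jar=(685,299,85),sd=(455,-82,20)).items():
    u,v=proj(t,P)[0].astype(int); print(nm,u,v,d[v-12:v+13,u-12:u+13].mean().round(1))
E
```

```text
t 26.3 q [ 0.56 -0.36 -0.45  1.13 -0.29  2.21] F [ 0.8 -0.5 -0.8] gap 0.1
tcp [361.9 110.7 272.7] chest [-312.     8.   272.7]
tool axes in chest
 [[ 0.01   0.898  0.439]
 [ 1.    -0.005 -0.012]
 [-0.008  0.439 -0.898]]
scene front edge x=-140..-80 at z121
[-150, -146, -142, -138, -134, -130, -126, -122, -118, -114, -110, -106, -102, -98, -94, -90, -86, -82]
-150 [112, 111, 109, 107, 108, 107, 106, 105, 104, 106, 107, 105, 102, 97, 93, 94, 94, 94]
-120 [111, 111, 108, 107, 107, 106, 104, 104, 105, 106, 106, 104, 105, 101, 95, 94, 93, 92]
-60 [106, 105, 106, 106, 104, 104, 105, 105, 105, 104, 105, 107, 106, 102, 95, 93, 92, 92]
60 [59, 76, 103, 115, 114, 111, 109, 109, 109, 110, 112, 113, 114, 103, 95, 93, 93, 93]
120 [112, 116, 116, 117, 117, 116, 112, 112, 113, 114, 116, 116, 115, 109, 97, 92, 93, 93]
150 [116, 118, 118, 120, 120, 115, 112, 111, 114, 117, 117, 116, 115, 108, 98, 93, 92, 92]
top front edge x=-140..-80 at z121
[-150, -146, -142, -138, -134, -130, -126, -122, -118, -114, -110, -106, -102, -98, -94, -90, -86, -82]
-150 [129, 127, 127, 128, 130, 131, 126, 106, 72, 52, 48, 52, 65, 86, 102, 109, 111, 112]
-120 [127, 126, 127, 129, 132, 133, 124, 101, 70, 51, 48, 51, 64, 86, 103, 110, 111, 110]
-60 [125, 129, 133, 135, 134, 131, 123, 104, 75, 55, 50, 51, 63, 84, 101, 108, 110, 110]
60 [135, 133, 133, 135, 138, 136, 123, 99, 73, 59, 55, 54, 61, 81, 103, 111, 113, 113]
120 [134, 134, 134, 136, 138, 137, 129, 107, 75, 51, 46, 50, 60, 82, 102, 112, 115, 114]
150 [134, 134, 136, 139, 140, 138, 133, 117, 88, 59, 47, 49, 61, 81, 102, 113, 115, 115]
tape 211 228 6.5
can 311 163 9.0
jar 182 158 7.1
sd 282 223 5.9
```

Both cameras put the lid's free edge at x ≈ -99 at 121 high along its whole width. The front face looks flush across both drawers, and I felt no contact with anything else. Handing in.

```bash
python3 -c "
from workcell import manip
print(manip.finish_job())"
```

```text
the job is handed in; nothing more can be done
None
```

I pushed the right drawer and then the left fully home, shut the lid last, and handed the job in at about 26 s; no result came back. An early pass at the right drawer cleared its top edge, so a fingertip was briefly over the drawer, with no contact force felt.

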